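Start and register the curing loggers

TASK

Start the curing loggers that stand on the bench: nudge the slide switch of each one by its ridge towards the logger's sloped window until it clicks over. When all are on, take the hand reader by its handle and register them one after the other, from the longest logger down to the shortest: point its flat face squarely at the middle of the sloped window from about 5 cm away and hold it steady there for two seconds. Then stand the reader upright on the middle of its charging pad and, last of all, slide the switch on the pad's power block over to the other end of its slot; all the loggers stay on and standing flat. Leave the other things on the bench where they are.

Things in the scene. Friction and masses are not known exactly. Their poses are not given: they have to be found in the camera images.
- logger1: the longest of the data loggers: a heavy grey flat-topped box 154 long (its x) x 60 wide (y) x 34 mm high, standing loose on the bench (0.8 kg, it stays put against the switch force); its front end (its -x, roughly towards the robot) slopes down at 30 degrees over the last 42 mm, with the window in the slope. Origin at the centre of its underside, z up
- logger1_win (a point): centre of the round dark window (31 mm across) on the slope of logger1; its z axis points squarely out of the window, 30 degrees from vertical towards the front; its y is the logger's y
- logger1_ridge (a point): top centre of the ridge of logger1's slide switch; moves with the switch. The ridge is 20 wide (logger's y) x 5 thick (x) and stands 6.5 mm above the flat top; the rest of the switch is flush. Switched off it lies 30 mm behind the upper edge of the slope, switched on 20 mm. Its axes are the logger's axes
- logger1_switch (a joint): slide switch of logger1: 0 = off, 0.010 = on (m); it slides 10 mm towards the window (the logger's -x). A detent holds it at each end: about 2 N pushes it over the middle, after which it snaps on by itself
- logger2: the second longest of the data loggers: a heavy grey flat-topped box 132 long (its x) x 60 wide (y) x 34 mm high, standing loose on the bench (0.8 kg, it stays put against the switch force); its front end (its -x, roughly towards the robot) slopes down at 30 degrees over the last 42 mm, with the window in the slope. Origin at the centre of its underside, z up
- logger2_win (a point): centre of the round dark window (31 mm across) on the slope of logger2; its z axis points squarely out of the window, 30 degrees from vertical towards the front; its y is the logger's y
- logger2_ridge (a point): top centre of the ridge of logger2's slide switch; moves with the switch. The ridge is 20 wide (logger's y) x 5 thick (x) and stands 6.5 mm above the flat top; the rest of the switch is flush. Switched off it lies 30 mm behind the upper edge of the slope, switched on 20 mm. Its axes are the logger's axes
- logger2_switch (a joint): slide switch of logger2: 0 = off, 0.010 = on (m); it slides 10 mm towards the window (the logger's -x). A detent holds it at each end: about 2 N pushes it over the middle, after which it snaps on by itself
- logger3: the second shortest of the data loggers: a heavy grey flat-topped box 110 long (its x) x 60 wide (y) x 34 mm high, standing loose on the bench (0.8 kg, it stays put against the switch force); its front end (its -x, roughly towards the robot) slopes down at 30 degrees over the last 42 mm, with the window in the slope. Origin at the centre of its underside, z up
- logger3_win (a point): centre of the round dark window (31 mm across) on the slope of logger3; its z axis points squarely out of the window, 30 degrees from vertical towards the front; its y is the logger's y
- logger3_ridge (a point): top centre of the ridge of logger3's slide switch; moves with the switch. The ridge is 20 wide (logger's y) x 5 thick (x) and stands 6.5 mm above the flat top; the rest of the switch is flush. Switched off it lies 30 mm behind the upper edge of the slope, switched on 20 mm. Its axes are the logger's axes
- logger3_switch (a joint): slide switch of logger3: 0 = off, 0.010 = on (m); it slides 10 mm towards the window (the logger's -x). A detent holds it at each end: about 2 N pushes it over the middle, after which it snaps on by itself
- logger4: the shortest of the data loggers: a heavy grey flat-topped box 88 long (its x) x 60 wide (y) x 34 mm high, standing loose on the bench (0.8 kg, it stays put against the switch force); its front end (its -x, roughly towards the robot) slopes down at 30 degrees over the last 42 mm, with the window in the slope. Origin at the centre of its underside, z up
- logger4_win (a point): centre of the round dark window (31 mm across) on the slope of logger4; its z axis points squarely out of the window, 30 degrees from vertical towards the front; its y is the logger's y
- logger4_ridge (a point): top centre of the ridge of logger4's slide switch; moves with the switch. The ridge is 20 wide (logger's y) x 5 thick (x) and stands 6.5 mm above the flat top; the rest of the switch is flush. Switched off it lies 30 mm behind the upper edge of the slope, switched on 20 mm. Its axes are the logger's axes
- logger4_switch (a joint): slide switch of logger4: 0 = off, 0.010 = on (m); it slides 10 mm towards the window (the logger's -x). A detent holds it at each end: about 2 N pushes it over the middle, after which it snaps on by itself
- reader_mid (a point): hand reader, centre, half-way up: 118 mm tall, stands upright on its flat reading face (the underside, 59 mm below this point); its foot is 60 x 60 x 22 mm, above it a neck and then a square black handle 28 x 28 mm from 42 to 118 mm up. z points up the handle away from the reading face; x and y are square to the handle's sides. 0.22 kg, heavy at the foot, loose
- pad_top (a point): centre of the top of the reader's charging pad: white flat plate 100 (x) x 104 mm (y), 8 mm thick, fixed to the bench, no rim. Beside it, centred 96 mm along the pad's +y (roughly to the left), stands its white power block 80 (x) x 60 (y) x 34 mm high with a slide switch in its top. z up
- pad_ridge (a point): top centre of the ridge of the power block's slide switch; moves with the switch; same shape as on the loggers: 20 wide (pad's y) x 5 thick (x), 6.5 mm above the block's flat top; off it lies 5 mm to the -x side of the block's middle. Its axes are the pad's
- pad_switch (a joint): slide switch of the charging pad: 0 = off, 0.010 = on (m); it slides 10 mm along the pad's +x (roughly away from the robot), with the same detent of about 2 N
- mortar_cube_1: grey 40 mm mortar cube, bystander; origin at the centre of its underside
- stopwatch: black and grey stopwatch 71 x 60 x 19 mm lying flat, bystander; origin at the centre of its underside
- tape_roll: roll of tape 96 mm across, 25 mm high, bystander; origin at the centre of its underside

How it is judged:
By the outcome, as a careful person would: the job done as asked, in the order asked, and still so for the second after the job is handed in, with the robot touching nothing.
Of logger1, logger2, logger3, logger4 only 3 to 4 are there at a start; the rules pass over those that are not, and their reading is None.
At some moment in a run one of logger1, logger2, logger3, logger4, reader may be knocked a few centimetres aside while the robot is not near it.
It also fails if it takes over 192 s, if anything falls off the work surface, if the arm or the gripper's body presses on something with over 40 N, if the wrist force passes 120 N, or if a joint passes its speed limit or range.

ROBOT

A 6-joint arm with a two-finger parallel gripper is mounted at the origin on a cart in front of the work surface, level with it; the furniture and walls round the work are solid. World frame = base frame: x ahead of the robot, y to its left, z up, the work surface at z = 0. Lengths are in mm, angles in degrees, forces in N, time in s.
With the tool pointing down it reaches from about 350 to 850 mm from the base axis. Payload 8.1 kg.
Tool frame: the origin (TCP) lies on the centre line of the jaws, within the pads' length; the fingertips stand 19 mm ahead of it and the grasp point (between the pads) is the TCP; z points along the fingers, y is the direction in which the jaws open and shut (so a half turn about z gives the same grasp; the last joint's range is limited). The gripper opens to 85 mm and grips with 20 to 120 N. Pads are 22 mm wide; open, the fingers measure 114 mm over their backs; the gripper's body (76 mm by 85 mm) begins 54 mm behind the grasp point. The pads swing forward as they close: fully open they stand 13 mm farther back than shut.
Start: joints at [67.873, 7.471, 85.268, -0, 87.261, -4.893], TCP at [177.749, 573.071, 250.292] pointing down, gripper open.
Joint ranges: [-169.43, 169.43], [-51.17, 129.36], [1.28, 143.12], [-76.62, 256.62], [0, 156.53], [-152.29, 152.29]. Speed limits (degrees/s): [136.94, 136.94, 159.86, 180, 180, 180].

INTERFACE

Orientations are given as [roll, pitch, yaw] about the fixed x, y, z axes, in that order (R = Rz(yaw) Ry(pitch) Rx(roll)).
In Python, from bench import r, viewer gives the robot as it stands.
- The arm moves only by the tool carry_out, never from a script. Its argument "commands" is a list that holds one entry, the list of rows, each a list of 7 numbers: the finger opening in mm, from 0 to 85.4, then the shift along the tool's x, y, z in mm, then the turn, a rotation vector about the tool's x, y, z in degrees. A call has 1 to 5 rows; each row is the pose to reach, as a shift and turn from the pose commanded when the call began, along the tool's axes at that moment; what a row does not reach only later rows make up. A row lasts 1/8 s, in which the tool goes at most 62.5 mm and 10.7 degrees, less where a joint would pass 70% of its speed; a pose out of reach is approached as far as the arm can. A call with a gripper value outside its range is refused whole. The fingers move at their own pace and stop on an object; "grip_force" is the grip in N (left out, the last holds). Time passes only in rows, so rows that repeat a pose let the fingers close. It gives the time, the measured TCP pose, the force and the opening at its end, in the units of the state.
- r.sense(): the state, without advancing time (a new reading comes with each control period).
- viewer.snapshot(name): name is "scene" or "side" or "wrist"; returns the picture (480x640x3 uint8, red, green, blue); there is no depth.
- viewer.calibration(name): a dict with "camera_matrix" (3x3 intrinsics, pixels), "rvec" (rotation vector, rad) and "tvec" (3), from world to camera coordinates, as OpenCV has them. Camera axes: x right, y down, z forward; pixel columns grow to the right and rows downward; lengths in mm; the calibration is good to about 2 mm. A picture is of the moment at which its call begins: read the wrist's pose just before it. calibration takes no time and is no camera call; for the wrist camera it gives the pose at the moment of the call.
- r.hand_in(): hands the job in, once; it reports no verdict.
The state is a dict: "time": time; "joint_pos": joint angles; "qd": joint speeds; "joint_efforts": joint torques, N m; "tool_pos": TCP position; "tcp_rot": TCP orientation; "ft_force": force on the tool from outside, world axes, zero at the start; "wrist_torque": the same for the moment, N m; "finger_gap": finger opening in mm.
Only numpy, scipy, OpenCV 4.12 (cv2) and the standard library are available. Lean on these libraries where they do the work, as an engineer would, in place of code of your own. Each camera call takes 0.05 s, during which the arm holds its last target. There are 200 camera calls.

## Working session

There is one attempt and no reset: what is moved stays moved. The work goes in short steps, Python scripts to look and compute and a tool call to move; the robot and the scene stay as the last step left them, time stands still between calls to the robot, and variables do not carry over. Pictures are saved under pics/ and viewed, about 12 in all and at most 16, crops included, and the job is handed in when it is done.

Besides the shell and the picture viewer there is one more tool, called after "Request:" as name(argument=value, ...), one argument or row to a line, values as JSON. carry_out: Moves the arm, as the interface text tells. Its arguments: {"type":"object","properties":{"commands":{"type":"array","items":{"type":"array","items":{"type":"array","items":{"type":"number"}}}},"grip_force":{"type":"number"}},"required":["commands"]}

```bash
ls; mkdir -p pics; python3 - <<'E'
from bench import r, viewer
import cv2
print(r.sense())
for n in ("scene","side"):
    c=viewer.calibration(n); print(n,c)
    cv2.imwrite(f"pics/{n}0.png",cv2.cvtColor(viewer.snapshot(n),cv2.COLOR_RGB2BGR))
E
```

```text
pics
{'time': 0.0, 'joint_pos': array([ 6.78722477e+01,  7.51585741e+00,  8.53313529e+01,  2.34256703e-03,
        8.72600546e+01, -4.89275714e+00]), 'qd': array([ 0.0147576 ,  0.09260812,  0.07925793, -0.03856275, -0.01980904,
        0.01272604]), 'joint_efforts': array([-8.42337286e-04, -5.69385445e+01, -5.00554597e+01, -3.01971077e-04,
        1.46097873e-02, -4.83468591e-05]), 'tool_pos': array([177.5402994 , 572.58661825, 249.21670188]), 'tcp_rot': array([-1.79893325e+02, -1.14798744e-02,  1.62764880e+02]), 'ft_force': array([0.04964021, 0.05692961, 0.07249042]), 'wrist_torque': array([-0.00073057, -0.02705392, -0.02038276]), 'finger_gap': 85.62841019320398}
scene {'camera_matrix': array([[528.85159275,   0.        , 322.89258334],
       [  0.        , 528.85159275, 242.41383272],
       [  0.        ,   0.        ,   1.        ]]), 'rvec': array([ 2.13354865, -0.95753322,  0.44063886]), 'tvec': array([-436.9930062 ,  296.29242723,  895.96369461])}
side {'camera_matrix': array([[577.19455083,   0.        , 328.18060403],
       [  0.        , 577.19455083, 237.31689178],
       [  0.        ,   0.        ,   1.        ]]), 'rvec': array([ 0.0491624 , -2.83708847,  1.27537602]), 'tvec': array([ 599.8025345 ,  112.87369381, 1510.56678276])}
```

View pics/scene0.png

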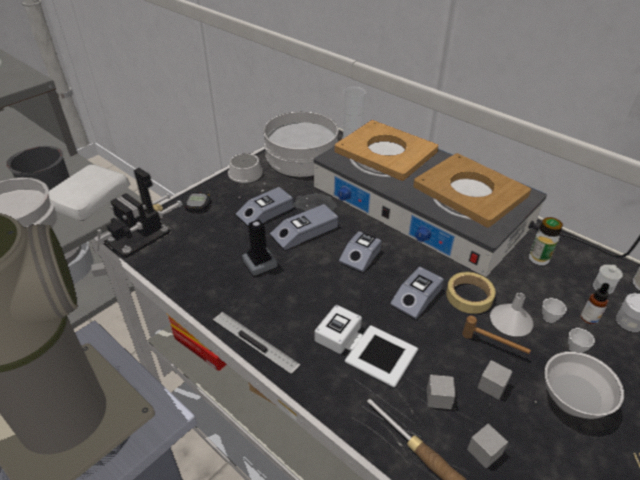

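View pics/side0.png

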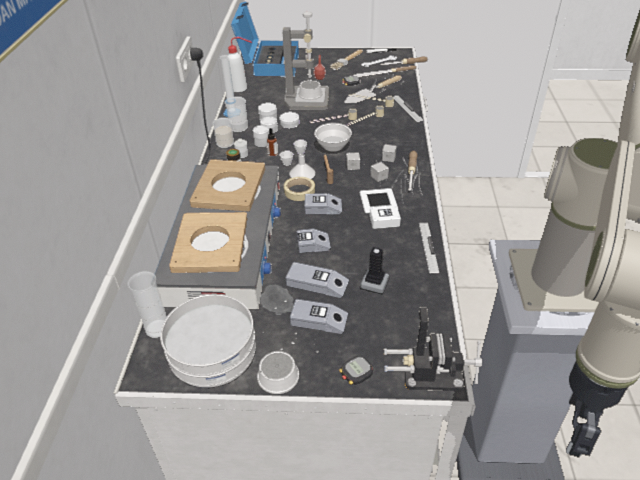

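The scene shows four loggers: windows near (250,212), (286,232), (355,256) and (411,300). The reader stands at (260,260), the pad at (382,355) and its power block at (338,328). I'll enlarge for corner readings.

```bash
python3 - <<'E'
import cv2
a=cv2.imread("pics/scene0.png")[180:390,225:455]
cv2.imwrite("pics/c1.png",cv2.resize(a,None,fx=2.86,fy=2.86,interpolation=cv2.INTER_CUBIC))
a=cv2.imread("pics/side0.png")[180:340,275:435]
cv2.imwrite("pics/c2.png",cv2.resize(a,None,fx=3.75,fy=3.75,interpolation=cv2.INTER_CUBIC))
E
```

```text
(no output)
```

View pics/c1.png

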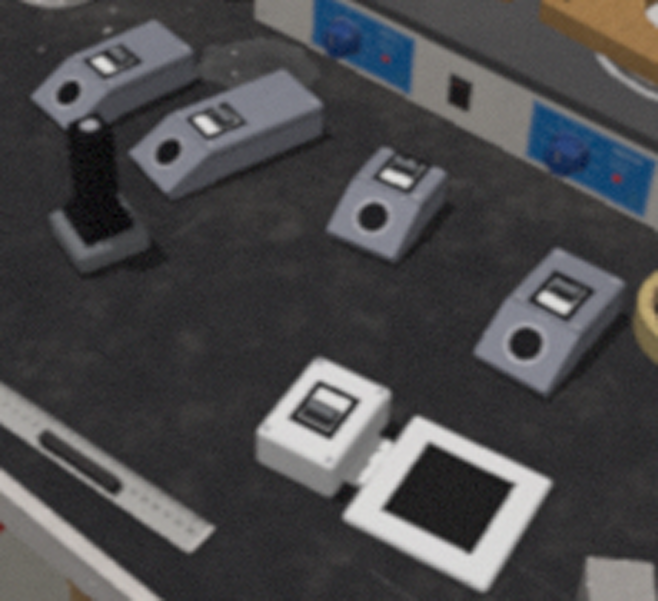

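View pics/c2.png

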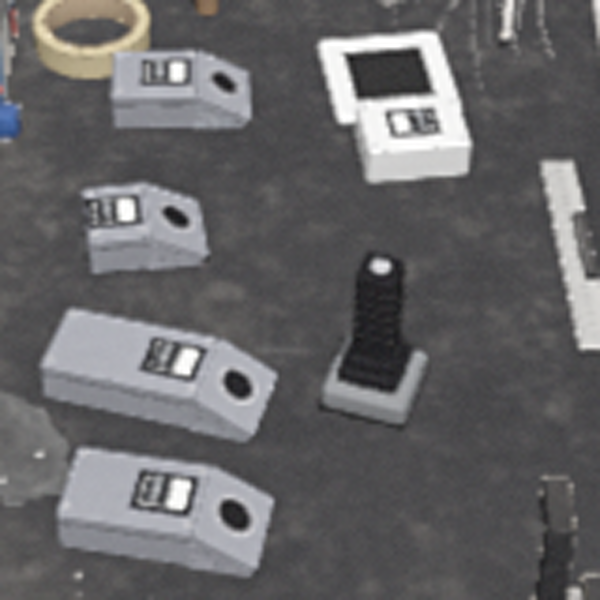

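The crops show all four loggers off. By length: logger1 has its window at crop (168,151), logger2 at (67,92), logger3 at (526,343), logger4 at (373,216). I'll fit the poses from these corners.

```bash
cat > h.py <<'E'
import numpy as np, cv2
from scipy.optimize import least_squares
from scipy.spatial.transform import Rotation as R
from bench import r, viewer
def proj(c,P):
    return cv2.projectPoints(np.float64(P).reshape(-1,3),c["rvec"],c["tvec"],c["camera_matrix"],None)[0][:,0]
def w(p,P):  # planar pose x,y,yaw(deg)
    return R.from_euler('z',p[2],degrees=True).apply(np.float64(P).reshape(-1,3))+[p[0],p[1],0]
def fit(obs,p0): # obs: list of (calib, modelpts, pix)
    f=lambda p: np.concatenate([(proj(c,w(p,M))-np.float64(px)).ravel() for c,M,px in obs])
    s=least_squares(f,p0,loss='soft_l1',x_scale=[10,10,3]); return s.x,np.sqrt(np.mean(f(s.x)**2)),f(s.x).reshape(-1,2).round(1)
def logger(L):
    h=L/2
    return dict(win=(-h+21,0,21.88),sp=(-h+42,30,34),sm=(-h+42,-30,34),rp=(h,30,34),rm=(h,-30,34),fp=(-h,30,9.75),fm=(-h,-30,9.75),ridge=(-h+72,0,40.5))
def tcp(): # 4x4 rotation & position of TCP
    s=r.sense(); return R.from_euler('xyz',s['tcp_rot'],degrees=True), s['tool_pos'], s
E
cat > m1.py <<'E'
from h import *
cs,cd=viewer.calibration('scene'),viewer.calibration('side')
S=lambda a:np.float64(a)/2.86+[225,180]-.33
D=lambda a:np.float64(a)/3.75+[275,180]-.37
obs={1:(154,dict(win=(168,151),sp=(184,101),sm=(231,150),rp=(285,70),rm=(322,105)),dict(win=(238,384),sp=(198,411),sm=(228,347),rp=(43,365),rm=(70,312))),
2:(132,dict(win=(67,92),sp=(82,44),rp=(152,20),rm=(192,53)),dict(win=(234,515),sp=(190,540),sm=(212,467),rp=(60,517),rm=(80,450))),
3:(110,dict(win=(526,343),sp=(517,300),rp=(558,249),rm=(622,282)),dict(win=(224,82),sp=(190,98),sm=(208,53),rp=(113,100),rm=(115,52))),
4:(88,dict(win=(373,216),sp=(354,182),rp=(386,149),rm=(445,172)),dict(win=(175,215),sp=(146,238),sm=(150,184),rp=(90,243),rm=(83,190)))}
for k,(L,s,d) in obs.items():
    m=logger(L); p,e,res=fit([(cs,[m[n] for n in s],[S(s[n]) for n in s]),(cd,[m[n] for n in d],[D(d[n]) for n in d])],[550,300,0])
    print('logger',k,p.round(1),'rms',round(e,2),'win',w(p,m['win']).round(1),'ridge',w(p,m['ridge']).round(1))
b=[(40,126,34),(40,66,34),(-40,126,34),(-40,66,34),(50,52,8),(50,-52,8),(-50,-52,8),(-50,52,8)]
p,e,res=fit([(cs,b,S([(320,358),(391,392),(258,437),(332,472),(423,417),(551,483),(484,588),(344,515)]))],[400,0,0])
print('pad',p.round(1),e,'ridge',w(p,(-5,96,40.5)).round(1))
p,e,res=fit([(cs,[(0,0,118),(-30,30,22),(-30,-30,22),(30,-30,22)],S([(90,124),(52,216),(87,256),(148,226)])),(cd,[(0,0,118),(30,30,22),(-30,30,22),(-30,-30,22)],D([(381,266),(322,390),(405,407),(428,352)]))],[400,300,0])
print('reader',p.round(1),e,res.tolist())
E
python3 m1.py
```

```text
logger 1 [626.3  30.7 -15.4] rms 2.46 win [[572.3  45.5  21.9]] ridge [[621.5  32.   40.5]]
logger 2 [615.4 155.7  -9.9] rms 1.61 win [[571.1 163.4  21.9]] ridge [[621.3 154.7  40.5]]
logger 3 [ 626.3 -289.9    2.5] rms 1.34 win [[ 592.3 -291.4   21.9]] ridge [[ 643.3 -289.2   40.5]]
logger 4 [ 645.6 -124.1    8.4] rms 0.99 win [[ 622.8 -127.4   21.9]] ridge [[ 673.3 -120.    40.5]]
pad [ 457.5 -326.2    8.8] 1.0632204802333731 ridge [[ 437.8 -232.1   40.5]]
reader [479.2  25.9 -14.3] 0.8730222910759176 [[0.3, 0.1], [-1.6, -1.0], [-0.8, 0.9], [2.0, 0.7], [-0.4, 0.4], [-0.2, 0.3], [0.5, 0.4], [-0.6, -1.0]]
```

```bash
cat >> h.py <<'E'
def to(pos,yaw,tilt=0,frm=None):
    """tool yaw 180+yaw; tilt = lean of tool z towards +x of that yaw frame. frm=(R,p) start. prints tool-frame shift & rotvec"""
    T=target(yaw,tilt); Rc,p=(tcp()[:2] if frm is None else frm)
    print('shift',Rc.inv().apply(np.float64(pos)-p).round(1),'rot',(Rc.inv()*T).as_rotvec(degrees=True).round(1)); return T,np.float64(pos)
def target(yaw,tilt=0): return R.from_euler('z',yaw,degrees=True)*R.from_euler('y',-tilt,degrees=True)*R.from_euler('xyz',[180,0,180],degrees=True)
def ray(c,px,z):
    Rm=cv2.Rodrigues(c["rvec"])[0]; o=-Rm.T@c["tvec"].ravel()
    d=Rm.T@np.linalg.inv(c["camera_matrix"])@np.r_[px,1]; return o+d*(z-o[2])/d[2]
E
python3 - <<'E'
from h import *
cs=viewer.calibration('scene');cd=viewer.calibration('side')
for z in (0,80): print('hp',ray(cs,(463,268),z).round(),ray(cs,(393,232),z).round(), ray(cd,(258,305),z).round())
T=target(0,30); print(T.as_matrix()[:,2])
to((590,95,260),-12)
to((590,95,260),-12,frm=(target(-12),np.array([590,95,260])))
E
```

```text
hp [ 771. -318.   -0.] [ 767. -130.    0.] [774. 107.   0.]
hp [ 689. -349.   80.] [ 685. -179.   80.] [757. 178.  80.]
[ 5.00000000e-01  1.22464680e-16 -8.66025404e-01]
shift [-535.4 -334.   -10.2] rot [-0.1 -0.  -5.2]
shift [0. 0. 0.] rot [0. 0. 0.]
```

Request:
carry_out(
  commands=[
    [[0,-178,-111,-3,0,0,-5],[0,-178,-111,-3,0,0,-5],[0,-178,-111,-3,0,0,-5],[0,-178,-111,-3,0,0,-5],[0,-178,-111,-3,0,0,-5]],
  ],
)

```text
time: 0.72
tool_pos: [315.8, 413.0, 253.0]
tcp_rot: [-180.0, -0.0, 167.6]
ft_force: [-0.8, 0.5, 0.2]
finger_gap: -0.0
```

```bash
python3 -c "
from h import *
to((590,95,260),-12)"
```

```text
shift [-336.1 -251.7   -6.9] rot [-0.  -0.  -0.4]
```

Request:
carry_out(
  commands=[
    [[0,-168,-126,-4,0,0,0],[0,-168,-126,-4,0,0,0],[0,-168,-126,-4,0,0,0],[0,-168,-126,-4,0,0,0],[0,-168,-126,-4,0,0,0]],
  ],
)

```text
time: 1.35
tool_pos: [452.7, 255.3, 256.9]
tcp_rot: [-180.0, -0.0, 167.7]
ft_force: [-1.0, 0.6, 1.0]
finger_gap: -0.2
```

Request:
carry_out(
  commands=[
    [[0,-168,-126,-4,0,0,0],[0,-168,-126,-4,0,0,0],[0,-168,-126,-4,0,0,0],[0,-168,-126,-4,0,0,0],[0,-168,-126,-4,0,0,0]],
  ],
)

```text
time: 1.98
tool_pos: [589.9, 97.5, 260.7]
tcp_rot: [180.0, -0.1, 167.7]
ft_force: [-0.0, 0.8, -1.0]
finger_gap: 0.0
```

```bash
cat >> h.py <<'E'
def shot(n,cam='wrist'):
    c=viewer.calibration(cam); im=cv2.cvtColor(viewer.snapshot(cam),cv2.COLOR_RGB2BGR); cv2.imwrite(f'pics/{n}.png',im)
    np.savez(f'pics/{n}.npz',**c); return c,im
def load(n): return dict(np.load(f'pics/{n}.npz'))
E
python3 -c "
from h import *
shot('w1'); s=r.sense(); print(s['time'],s['tool_pos'],s['tcp_rot'],s['ft_force'])
c=load('w1');Rm=cv2.Rodrigues(c['rvec'])[0]; print(-Rm.T@c['tvec'].ravel(),Rm)"
```

```text
2.025 [589.32466653  98.41245204 260.81507827] [ 1.79971459e+02 -8.12798439e-02  1.67800518e+02] [ 0.51617777  0.07830945 -0.00595002]
[521.62947226 111.42508559 385.97325286] [[ 2.13005254e-01  9.77050969e-01  4.06430811e-04]
 [ 9.40228243e-01 -2.05090681e-01  2.71861479e-01]
 [ 2.65705877e-01 -5.75257858e-02 -9.62336309e-01]]
```

View pics/w1.png

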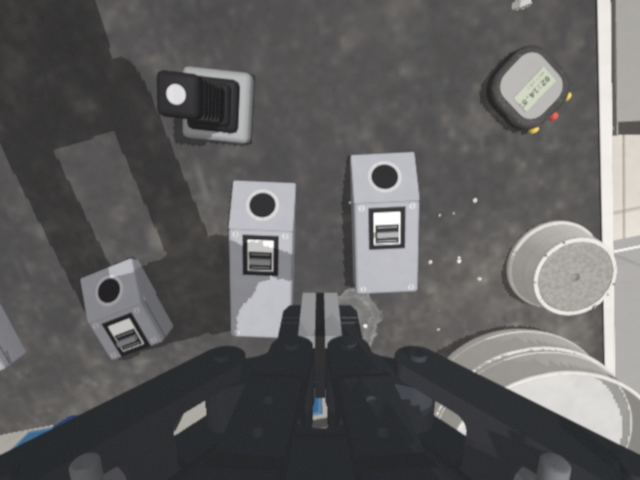

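The wrist view shows logger1 (window (262,205), ridge about (261,255)), logger2 (window (385,177), ridge about (387,230)), logger4 (window (108,291)) and the reader (top at (176,95)). All are off. I'll refit from this picture.

```bash
python3 - <<'E'
from h import *
c=load('w1')
O={1:(154,dict(win=(262,205),fm=(233,182),fp=(296,184),rm=(231,335),rp=(292,337)),[626,31,-15]),
2:(132,dict(win=(385,177),fm=(350,155),fp=(415,153),rm=(356,293),rp=(417,291)),[615,155,-10]),
4:(88,dict(win=(108,291),fm=(81,275),fp=(133,260)),[645,-124,8])}
for k,(L,d,p0) in O.items():
    m=logger(L);p,e,res=fit([(c,[m[n] for n in d],list(d.values()))],p0)
    print(k,p.round(1),round(e,2),'win',w(p,m['win']).round(1),'ridge',w(p,m['ridge']).round(1),proj(c,w(p,m['ridge'])).round())
print('handle top',ray(c,(176,95),118).round(1))
m=logger(154)
E
```

```text
1 [627.   31.4 -14.4] 1.14 win [[572.7  45.3  21.9]] ridge [[622.1  32.7  40.5]] [[260. 263.]]
2 [615.6 155.   -9.8] 0.74 win [[571.2 162.6  21.9]] ridge [[621.5 153.9  40.5]] [[388. 235.]]
4 [ 646.8 -126.6    3.6] 0.76 win [[ 623.9 -128.    21.9]] ridge [[ 674.8 -124.9   40.5]] [[120. 344.]]
handle top [477.7  26.2 118. ]
```

```bash
python3 - <<'E'
from h import *
p=[615.6,155,-9.8];to(w(p,(logger(132)['ridge'][0]+23,0,100))[0],p[2]); to(w(p,(logger(132)['ridge'][0]+23,0,56))[0],p[2])
E
```

```text
shift [-42.9  62.  160.8] rot [ 0.  -0.1 -2.4]
shift [-43.   62.  204.8] rot [ 0.  -0.1 -2.4]
```

Request:
carry_out(
  commands=[
    [[0,-43,62,40,0,0,-2.4],[0,-43,62,100,0,0,-2.4],[0,-43,62,160,0,0,-2.4],[0,-43,62,190,0,0,-2.4],[0,-43,62,204.5,0,0,-2.4]],
  ],
)

```text
time: 2.65
tool_pos: [641.6, 150.5, 53.4]
tcp_rot: [-179.9, -0.3, 170.3]
ft_force: [-0.1, 0.2, -0.1]
finger_gap: -0.3
```

Request:
carry_out(
  commands=[
    [[0,0,0,0,0,0,0],[0,2,0,0,0,0,0],[0,5,0,0,0,0,0],[0,8,0,0,0,0,0]],
  ],
)

```text
time: 3.15
tool_pos: [637.5, 149.8, 57.9]
tcp_rot: [180.0, 0.1, 170.2]
ft_force: [-0.0, 1.2, -0.2]
finger_gap: -0.0
```

Request:
carry_out(
  commands=[
    [[0,0,0,2.2,0,0,0],[0,0,0,2.2,0,0,0],[0,2,0,2.2,0,0,0],[0,4,0,2.2,0,0,0]],
  ],
)

```text
time: 3.65
tool_pos: [633.3, 150.2, 54.6]
tcp_rot: [-180.0, 0.0, 170.2]
ft_force: [1.0, 0.0, -1.5]
finger_gap: -0.2
```

Request:
carry_out(
  commands=[
    [[0,2,0,0,0,0,0],[0,4,0,0,0,0,0],[0,4,0,0,0,0,0]],
  ],
)

```text
time: 4.03
tool_pos: [628.9, 151.2, 54.6]
tcp_rot: [180.0, -0.0, 170.2]
ft_force: [-0.0, 0.3, -0.0]
finger_gap: -0.3
```

Request:
carry_out(
  commands=[
    [[0,2,0,0,0,0,0],[0,3,0,0,0,0,0],[0,3,0,0,0,0,0],[0,0,0,-55,0,0,0],[0,0,0,-110,0,0,0]],
  ],
)

```text
time: 4.65
tool_pos: [628.6, 150.8, 164.9]
tcp_rot: [-180.0, -0.1, 170.2]
ft_force: [1.2, -0.2, -0.2]
finger_gap: 0.0
```

```bash
python3 - <<'E'
from h import *
shot('w2')
p=[627,31.4,-14.4];q=w(p,(logger(154)['ridge'][0]+22,0,100))[0];to(q,p[2]);q[2]=55;to(q,p[2])
E
```

```text
shift [ -30.8 -121.1   75.4] rot [0.2 0.6 4.6]
shift [ -30.4 -121.3  120.4] rot [0.2 0.6 4.6]
```

View pics/w2.png

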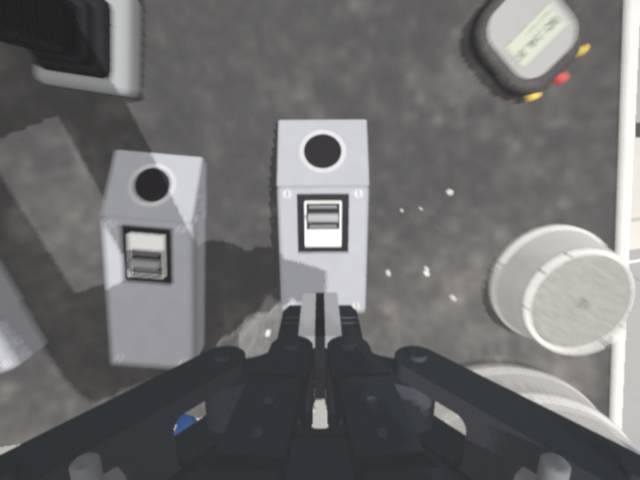

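Logger2 is on: its ridge is at the window end (323,217). Next is logger1.

Request:
carry_out(
  commands=[
    [[0,-31,-60,20,0,0,4.6],[0,-31,-121,40,0,0,4.6],[0,-31,-121,80,0,0,4.6],[0,-31,-121,105,0,0,4.6],[0,-31,-121,110,0,0,4.6]],
  ],
)

```text
time: 5.32
tool_pos: [638.0, 25.9, 53.0]
tcp_rot: [-179.9, -0.1, 165.5]
ft_force: [-13.5, -3.2, 20.3]
finger_gap: 0.1
```

Request:
carry_out(
  commands=[
    [[0,0,0,0,0,0,0],[0,2,0,0,0,0,0],[0,5,0,0,0,0,0],[0,7,0,0,0,0,0],[0,7,0,0,0,0,0]],
  ],
)

```text
time: 5.95
tool_pos: [632.5, 28.4, 55.0]
tcp_rot: [180.0, 0.0, 165.6]
ft_force: [1.1, -0.7, 0.1]
finger_gap: -0.0
```

Request:
carry_out(
  commands=[
    [[0,2,0,0,0,0,0],[0,4,0,0,0,0,0],[0,5.5,0,0,0,0,0],[0,5.5,0,0,0,0,0]],
  ],
)

```text
time: 6.45
tool_pos: [626.6, 29.7, 54.3]
tcp_rot: [-180.0, -0.0, 165.6]
ft_force: [0.0, -0.1, 0.8]
finger_gap: 0.0
```

Request:
carry_out(
  commands=[
    [[0,-2,0,0,0,0,0],[0,-2,0,-40,0,0,0],[0,-2,0,-80,0,0,0],[0,-2,0,-110,0,0,0],[0,-2,0,-110,0,0,0]],
  ],
)

```text
time: 7.08
tool_pos: [631.3, 29.0, 168.4]
tcp_rot: [179.9, 0.4, 165.6]
ft_force: [0.3, 0.1, -0.4]
finger_gap: -0.5
```

```bash
python3 - <<'E'
from h import *
shot('w3')
p=[646.8,-126.6,3.6];q=w(p,(logger(88)['ridge'][0]-20,20,180))[0];to(q,p[2])
E
```

```text
shift [ -56.5 -125.1  -13.9] rot [  0.    0.2 -18. ]
```

View pics/w3.png

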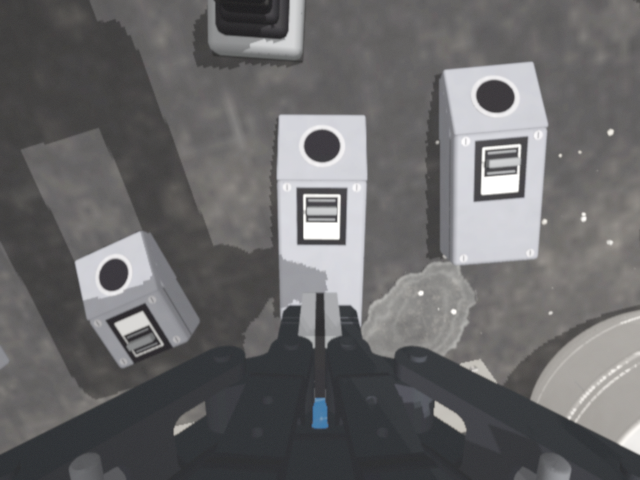

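Logger1 is on too (ridge (322,209), at the window end). Logger4 is off, window (114,274), ridge about (140,340).

```bash
python3 - <<'E'
from h import *
c=load('w3'); d=dict(win=(114,274),fm=(77,262),fp=(143,233),rm=(122,367))
m=logger(88);p,e,res=fit([(c,[m[n] for n in d],list(d.values()))],[646,-125,4])
print(p.round(1),round(e,2),w(p,m['ridge']),proj(c,w(p,m['ridge'])).round(), res.tolist())
print(r.sense()['tool_pos'])
q=w(p,(m['ridge'][0]+22,0,110))[0];print(q);to(q,p[2])
q[2]=55.5;to(q,p[2])
E
```

```text
[ 646.7 -122.3    9.7] 1.93 [[ 674.34055312 -117.55072145   40.5       ]] [[141. 344.]] [[1.9, 1.1], [-1.4, -0.8], [-0.1, -2.9], [0.0, 3.7]]
[630.01938293  29.06143153 166.00446468]
[ 696.02735975 -113.85174615  110.        ]
shift [ -99.4 -122.    56.2] rot [  0.    0.2 -24.1]
shift [ -99.2 -122.   110.7] rot [  0.    0.2 -24.1]
```

Request:
carry_out(
  commands=[
    [[0,-50,-61,0,0,0,-10],[0,-100,-122,20,0,0,-20],[0,-100,-122,60,0,0,-22.5],[0,-100,-122,90,0,0,-22.5],[0,-100,-122,90,0,0,-22.5]],
  ],
)

```text
time: 7.75
tool_pos: [691.3, -113.5, 68.1]
tcp_rot: [179.8, -0.6, -172.0]
ft_force: [0.3, 0.6, -0.1]
finger_gap: 0.2
```

Request:
carry_out(
  commands=[
    [[0,0,0,10,0,0,0],[0,0,0,19,0,0,0],[0,0,0,20,0,0,0],[0,2,0,20,0,0,0],[0,4,0,20,0,0,0]],
  ],
)

```text
time: 8.38
tool_pos: [691.6, -114.5, 55.3]
tcp_rot: [-180.0, 0.1, -171.9]
ft_force: [0.0, -0.3, 0.3]
finger_gap: -0.0
```

Request:
carry_out(
  commands=[
    [[0,1.5,0,0,0,0,0],[0,3,0,0,0,0,0],[0,5,0,0,0,0,0],[0,5,0,0,0,0,0]],
  ],
)

```text
time: 8.88
tool_pos: [686.6, -115.3, 54.8]
tcp_rot: [-180.0, 0.0, -171.9]
ft_force: [1.7, 0.5, 0.9]
finger_gap: -0.1
```

Request:
carry_out(
  commands=[
    [[0,2,0,0,0,0,0],[0,4,0,0,0,0,0],[0,6,0,0,0,0,0],[0,7.5,0,0,0,0,0],[0,7.5,0,0,0,0,0]],
  ],
)

```text
time: 9.5
tool_pos: [678.8, -116.2, 54.5]
tcp_rot: [180.0, -0.0, -171.9]
ft_force: [-0.1, 0.4, 0.2]
finger_gap: 0.1
```

Request:
carry_out(
  commands=[
    [[0,-2,0,0,0,0,0],[0,-2,0,-40,0,0,0],[0,-2,0,-80,0,0,0],[0,-2,0,-110,0,0,0],[0,-2,0,-110,0,0,0]],
  ],
)

```text
time: 10.12
tool_pos: [683.3, -116.4, 168.9]
tcp_rot: [-179.9, 0.4, -171.9]
ft_force: [0.2, 0.8, -0.6]
finger_gap: 0.2
```

```bash
python3 - <<'E'
from h import *
shot('w4')
p=[626.3,-289.9,2.5];m=logger(110);print(r.sense()['tool_pos']);q=w(p,(m['ridge'][0]+22,0,165))[0];to(q,p[2])
E
```

```text
[ 682.10005279 -116.13920307  166.2291537 ]
shift [  40.8 -168.     1.3] rot [-0.1  0.2  5.6]
```

View pics/w4.png

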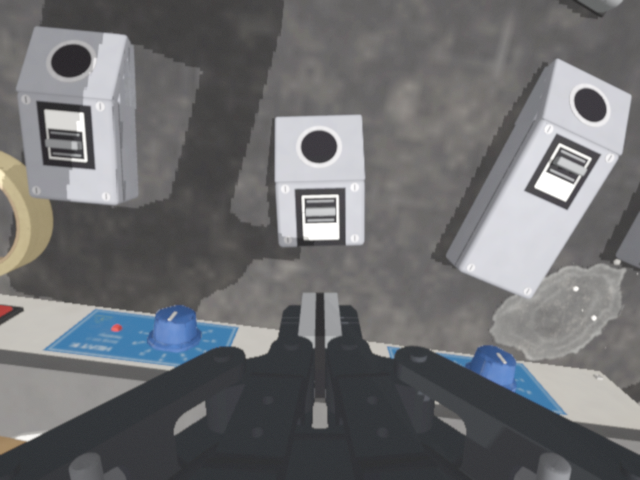

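Logger4 is on. Logger3 is off: window (72,61), ridge about (67,143), rear corners (25,201) and (121,204).

```bash
python3 - <<'E'
from h import *
c=load('w4'); d=dict(win=(72,61),fm=(34,28),fp=(130,36),rm=(25,201),rp=(121,204),sm=(18,97))
m=logger(110);p,e,res=fit([(c,[m[n] for n in d],list(d.values()))],[626,-290,3])
print(p.round(1),round(e,2),w(p,m['ridge']),proj(c,w(p,m['ridge'])).round(), res.tolist())
q=w(p,(m['ridge'][0]+21,0,55))[0];to(q,p[2]);print(r.sense()['tool_pos'],q)
m=logger(88);d=dict(win=(319,147),fm=(276,116),fp=(362,115),rm=(276,246),rp=(364,245));p,e,res=fit([(c,[m[n] for n in d],list(d.values()))],[646,-125,4]);print('L4',p,e)
E
```

```text
[ 627.7 -287.6    4. ] 2.61 [[ 644.65796198 -286.40378048   40.5       ]] [[ 63. 146.]] [[0.9, 2.4], [0.7, 0.1], [-3.2, -0.7], [6.0, -0.5], [-0.4, 2.8], [-1.7, -4.0]]
shift [  40.4 -164.7  111.3] rot [-0.1  0.2  4.1]
[ 682.10005279 -116.13920307  166.2291537 ] [ 665.60791595 -284.95483996   55.        ]
L4 [ 645.81248398 -122.80695824    8.58470251] 0.7072397156596699
```

Request:
carry_out(
  commands=[
    [[0,20,-60,0,0,0,4.5],[0,39,-120,0,0,0,4.5],[0,39,-166,50,0,0,4.5],[0,39,-166,88,0,0,4.5],[0,39,-166,90,0,0,4.5]],
  ],
)

```text
time: 10.8
tool_pos: [661.1, -284.4, 66.9]
tcp_rot: [179.6, -0.6, -176.5]
ft_force: [-0.6, 0.4, -0.4]
finger_gap: 0.1
```

Request:
carry_out(
  commands=[
    [[0,0,0,10,0,0,0],[0,0,0,19,0,0,0],[0,0,0,20,0,0,0],[0,2,0,20,0,0,0],[0,4,0,20,0,0,0]],
  ],
)

```text
time: 11.42
tool_pos: [662.0, -286.1, 55.5]
tcp_rot: [-180.0, 0.1, -176.4]
ft_force: [-0.1, 0.7, -0.2]
finger_gap: 0.0
```

Request:
carry_out(
  commands=[
    [[0,1.5,0,0,0,0,0],[0,3,0,0,0,0,0],[0,5,0,0,0,0,0],[0,5,0,0,0,0,0]],
  ],
)

```text
time: 11.92
tool_pos: [656.7, -286.4, 54.7]
tcp_rot: [-180.0, 0.0, -176.4]
ft_force: [0.8, 0.5, 0.1]
finger_gap: -0.0
```

Request:
carry_out(
  commands=[
    [[0,2,0,0,0,0,0],[0,4,0,0,0,0,0],[0,6,0,0,0,0,0],[0,8,0,0,0,0,0],[0,8,0,0,0,0,0]],
  ],
)

```text
time: 12.55
tool_pos: [648.4, -286.9, 54.5]
tcp_rot: [180.0, -0.0, -176.4]
ft_force: [0.6, 0.9, 1.0]
finger_gap: -0.0
```

Request:
carry_out(
  commands=[
    [[0,-2,0,0,0,0,0],[0,-2,0,-40,0,0,0],[0,40,0,-80,0,0,0],[0,80,0,-130,0,0,0],[85,120,0,-160,0,0,0]],
  ],
)

```text
time: 13.18
tool_pos: [528.8, -294.8, 217.7]
tcp_rot: [-179.9, 0.2, -176.4]
ft_force: [-0.0, -0.3, 0.4]
finger_gap: 17.4
```

Request:
carry_out(
  commands=[
    [[85,20,40,0,0,0,0],[85,20,40,0,0,0,0],[85,20,40,0,0,0,0]],
  ],
)

```text
time: 13.55
tool_pos: [506.9, -255.8, 214.9]
tcp_rot: [-180.0, 0.0, -176.4]
ft_force: [-0.3, 0.0, -0.0]
finger_gap: 72.1
```

```bash
python3 - <<'E'
from h import *
shot('w5');shot('s5','side')
print(r.sense()['tool_pos'],r.sense()['time'])
E
```

```text
[ 507.12510925 -256.14635192  214.64967147] 13.65
```

View pics/w5.png

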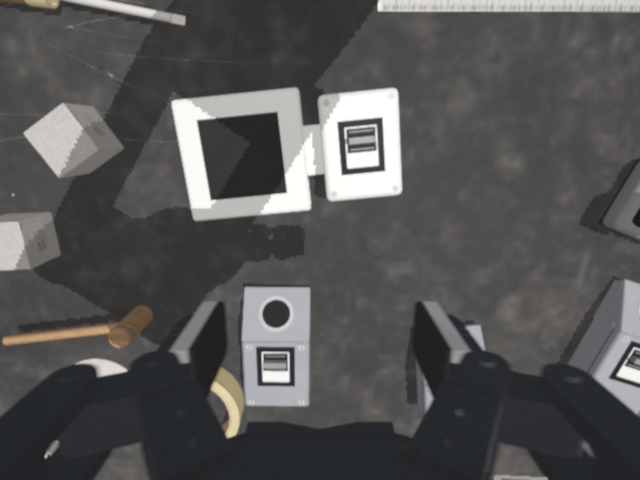

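Logger3 is on. Pad corners are (172,100), (299,88), (311,212), (193,221), and the block is beside it with its ridge at (361,140). The object at the right edge near (625,200) looks like the reader, so I'll check whether it moved.

```bash
python3 - <<'E'
from h import *
c=load('w5')
M=[(-50,-52,8),(-50,52,8),(50,52,8),(50,-52,8),(-40,66,34),(-40,126,34),(40,126,34),(40,66,34)]
p,e,res=fit([(c,M,[(172,100),(299,88),(311,212),(193,221),(318,95),(398,88),(402,194),(326,201)])],[457,-326,9])
print('pad',p.round(1),e,res.tolist(),'ridge',w(p,(-5,96,40.5)))
m=logger(110);d=dict(win=(276,314),fm=(243,286),fp=(311,286),rm=(243,406),rp=(309,405))
p,e,res=fit([(c,[m[n] for n in d],list(d.values()))],[626,-290,3]);print('L3',p.round(1),e,w(p,m['win']))
print(proj(c,[(479.2,25.9,0),(479.2,25.9,22)]), ray(c,(625,200),22), ray(c,(640,158),22))
im=cv2.imread('pics/s5.png')[180:340,275:435]
cv2.imwrite("pics/c5.png",cv2.resize(im,None,fx=3.75,fy=3.75,interpolation=cv2.INTER_CUBIC))
E
```

```text
pad [ 459.5 -323.3    8.8] 0.9740643636948391 [[-1.9, -0.2], [-0.1, -1.0], [0.2, -1.6], [-0.4, 0.2], [-0.6, 0.5], [0.8, -0.5], [0.5, 1.6], [0.8, 1.6]] ridge [[ 439.77274605 -229.21028064   40.5       ]]
L3 [ 627.1 -288.7    3. ] 0.8612920833060768 [[ 593.18513068 -290.49385379   21.88      ]]
[[640.76698122 204.61571054]
 [661.84998608 209.25110824]] [473.49596392  -6.70508635  22.        ] [439.46184262  -4.09279856  22.        ]
```

View pics/c5.png

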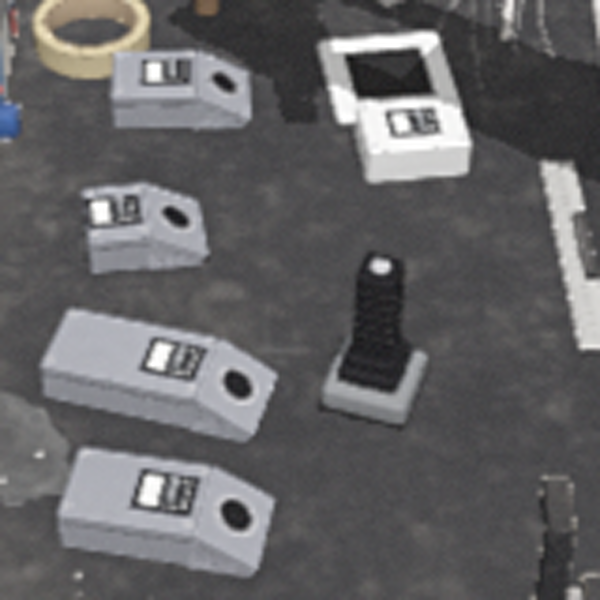

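All four switches are on, and the reader and loggers have not moved. Next I grasp the reader.

```bash
python3 -c "
from h import *
to((478.5,26,215),-14.3)"
```

```text
shift [ 11.  283.4  -0.5] rot [-0.   0.  17.9]
```

Request:
carry_out(
  commands=[
    [[85,2,57,0,0,0,6],[85,4,114,0,0,0,12],[85,8,170,0,0,0,18],[85,11,228,0,0,0,18],[85,11,283,0,0,0,18]],
  ],
)

```text
time: 14.28
tool_pos: [478.2, 27.7, 214.7]
tcp_rot: [180.0, 0.0, 165.5]
ft_force: [1.5, -0.0, -0.6]
finger_gap: 84.6
```

Request:
carry_out(
  commands=[
    [[85,0,0,0,0,0,0],[85,0,0,0,0,0,0],[85,0,0,20,0,0,0]],
  ],
)

```text
time: 14.65
tool_pos: [479.8, 24.6, 196.1]
tcp_rot: [180.0, 0.2, 165.5]
ft_force: [0.2, -0.2, -0.3]
finger_gap: 84.9
```

```bash
python3 -c "
from h import *
shot('w6')
to((478.5,26,88),-14.3)"
```

```text
shift [ -0.7   1.7 104. ] rot [-0.1 -0.1 -0.2]
```

View pics/w6.png

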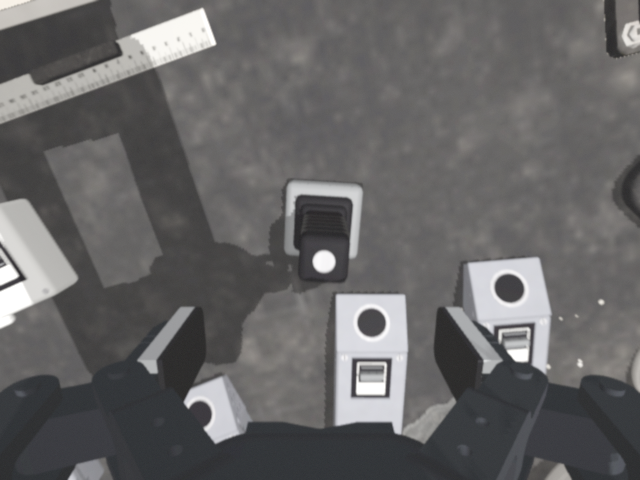

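```bash
python3 -c "
from h import *
c=load('w6')
p,e,res=fit([(c,[(0,0,118),(-30,-30,22),(-30,30,22),(30,30,22),(-14,14,118),(14,14,118),(14,-14,118)],[(323.5,261),(286,179),(363,183),(359,258),(348,236),(346,281),(300,278)])],[479,26,-14])
print(p,e,res.tolist(),ray(c,(323.5,261),118)); to((p[0],p[1],88),p[2]); print(r.sense()['time'])"
```

```text
[475.55524509  27.0316872  -17.31291252] 1.7988080746534398 [[0.0, -3.7], [-1.0, 0.5], [0.4, 0.2], [-1.5, -0.2], [2.8, -2.2], [1.3, 1.3], [-2.8, 2.0]] [477.61727557  26.49067757 118.        ]
shift [  2.4   1.9 104. ] rot [-0.1 -0.1  2.8]
14.7
```

Request:
carry_out(
  commands=[
    [[85,1,1.7,45,0,0,2.5],[85,1,1.7,85,0,0,2.5],[85,1,1.7,102,0,0,2.5],[85,1,1.7,104,0,0,2.5],[85,1,1.7,104,0,0,2.5]],
  ],
)

```text
time: 15.32
tool_pos: [478.6, 27.6, 92.1]
tcp_rot: [180.0, 0.1, 163.0]
ft_force: [0.2, -0.8, 0.2]
finger_gap: 84.9
```

Request:
carry_out(
  commands=[
    [[15,0,0,0,0,0,0],[15,0,0,0,0,0,0],[15,0,0,0,0,0,0],[15,0,0,0,0,0,0],[15,0,0,0,0,0,0]],
  ],
  grip_force=60,
)

```text
time: 15.95
tool_pos: [477.8, 28.0, 91.2]
tcp_rot: [180.0, 0.1, 163.1]
ft_force: [-0.5, -1.8, 5.3]
finger_gap: 27.5
```

```bash
python3 -c "
from h import *
print(r.sense())"
```

```text
{'time': 15.95, 'joint_pos': array([-2.78578114e+00, -3.44617491e+00,  1.13723122e+02, -9.79441311e-03,
        6.96695372e+01, -7.58508284e+01]), 'qd': array([ 0.05342036, -0.03532306,  0.00783067, -0.03998895, -0.10717792,
        0.01436903]), 'joint_efforts': array([ 5.00807539e-01, -3.97490537e+01, -4.30435681e+01,  2.94201644e-01,
       -2.72708377e-01,  2.56911496e-02]), 'tool_pos': array([477.81635721,  27.95482382,  91.16481886]), 'tcp_rot': array([1.79995827e+02, 5.41377371e-02, 1.63068444e+02]), 'ft_force': array([-0.50345085, -1.79333701,  5.27986947]), 'wrist_torque': array([-0.0264628 ,  0.10871353,  0.03276054]), 'finger_gap': 27.495711633025046}
```

```bash
cat > m3.py <<'E'
from h import *
a,b=load('w3'),load('w6')
O={1:(154,a,dict(win=(322,146),fm=(278,115),fp=(366,115),sm=(277,181),sp=(366,181)),b,dict(win=(371,323),fm=(334,294),fp=(406,294),sm=(335,357),sp=(407,357)),[627,31,-15]),
2:(132,a,dict(win=(496,96),fm=(443,72),fp=(531,62),rm=(443,263),rp=(540,258)),b,dict(win=(509,288),fm=(462,262),fp=(542,258)),[615,155,-10])}
for k,(L,c1,d1,c2,d2,p0) in O.items():
    m=logger(L)
    for o in ([(c1,d1)],[(c2,d2)],[(c1,d1),(c2,d2)]):
        p,e,res=fit([(c,[m[n] for n in d],list(d.values())) for c,d in o],p0)
        print(k,p.round(1),round(e,2),w(p,m['win']).round(1))
E
python3 m3.py
cat >> h.py <<'E'
def read_pose(win,yaw,dist=50,g=91,dx=0):
    T=target(yaw,30); z=-T.as_matrix()[:,2]
    return np.float64(win)+z*(dist+g)
E
python3 - <<'E'
from h import *
q=read_pose((572.7,45.3,21.9),-14.4); print(q); to(q,-14.4,30)
E
```

```text
1 [627.   30.9 -14.6] 0.65 [[572.8  45.   21.9]]
1 [627.3  29.6 -15.2] 1.9 [[573.3  44.3  21.9]]
1 [627.1  30.4 -14.8] 1.55 [[572.9  44.7  21.9]]
2 [614.3 154.9  -9.4] 3.64 [[569.9 162.3  21.9]]
2 [614.8 153.4 -11. ] 2.69 [[570.7 162.   21.9]]
2 [614.6 154.7  -9.6] 3.23 [[570.2 162.2  21.9]]
[504.41488714  62.83263705 144.00958193]
shift [-15.3  41.1 -52.8] rot [ -0.7 -29.9  -2.5]
```

Request:
carry_out(
  commands=[
    [[15,0,0,-10,0,0,0],[15,0,0,-40,0,0,0],[15,0,0,-80,0,0,0],[15,0,0,-110,0,0,0],[15,0,0,-110,0,0,0]],
  ],
)

```text
time: 16.58
tool_pos: [478.9, 28.1, 203.3]
tcp_rot: [179.9, 0.3, 163.1]
ft_force: [0.5, -0.2, -2.3]
finger_gap: 27.4
```

```bash
python3 - <<'E'
from h import *
print(r.sense()['tool_pos'],r.sense()['finger_gap'],r.sense()['ft_force'])
q=read_pose((572.7,45.3,21.9),-14.4); to(q,-14.4,30)
E
```

```text
[478.9411537   28.05477034 203.33622752] 27.416712909028657 [ 0.48340926 -0.24325117 -2.33903311]
shift [-14.   40.6  59.4] rot [ -0.6 -29.7  -2.5]
```

Request:
carry_out(
  commands=[
    [[15,-5,14,0,-0.2,-10,-0.8],[15,-10,27,10,-0.4,-20,-1.7],[15,-14,40,30,-0.6,-29.9,-2.5],[15,-14,40,50,-0.6,-29.9,-2.5],[15,-14,40,59,-0.6,-29.9,-2.5]],
  ],
)

```text
time: 17.2
tool_pos: [499.9, 62.4, 137.6]
tcp_rot: [-179.8, 29.6, 165.8]
ft_force: [-0.1, -0.3, -1.7]
finger_gap: 27.5
```

Request:
carry_out(
  commands=[
    [[15,0,0,0,0,0,0],[15,0,0,0,0,0,0],[15,0,0,0,0,0,0]],
  ],
)

```text
time: 17.58
tool_pos: [503.4, 62.0, 142.9]
tcp_rot: [-180.0, 30.0, 165.6]
ft_force: [0.6, 0.3, -2.8]
finger_gap: 27.6
```

```bash
cat > chk.py <<'E'
from h import *
import sys
def chk(win,yaw,g=91):
    Rt,p,s=tcp(); M=Rt.as_matrix(); face=p+M[:,2]*g; d=np.float64(win)-face
    print('t',s['time'],'face',face.round(1),'dist',round(d@M[:,2],1),'lateral tool xy',round(d@M[:,0],1),round(d@M[:,1],1),'gap',s['finger_gap'],s['ft_force'].round(1))
    to(read_pose(win,yaw),yaw,30)
E
python3 - <<'E'
from chk import *
chk((572.9,45.0,21.9),-14.6); shot('w7'); shot('s7','side')
im=cv2.imread('pics/s7.png')[200:350,280:440]; im=cv2.resize(im,(512,480),interpolation=cv2.INTER_CUBIC)
wv=cv2.resize(cv2.imread('pics/w7.png'),(288,216)); o=np.zeros((480,800,3),np.uint8); o[:,:512]=im; o[:216,512:]=wv; 
sc,_i=shot('c7','scene'); o[216:480,512:]=cv2.resize(_i[150:315,180:360],(288,264)); cv2.imwrite('pics/m7.png',o)
E
```

```text
t 17.575 face [547.4  50.7  64.1] dist 49.6 lateral tool xy -1.5 0.9 gap 27.600429812266963 [ 0.6  0.3 -2.8]
shift [-1.5  1.  -0.4] rot [ 0.1 -0.   0.2]
```

View pics/m7.png

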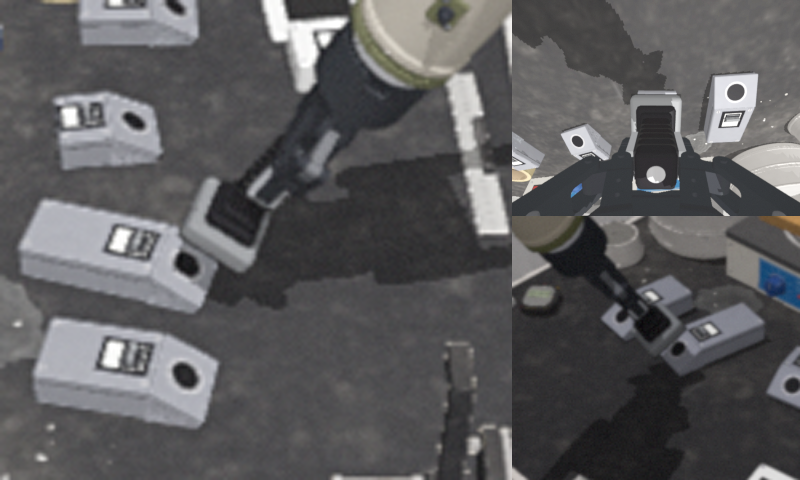

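The side, wrist and scene mosaic shows the reader tilted and facing logger1's window, with logger1 unmoved. I'll check how the reader sits in the hand.

```bash
python3 - <<'E'
from h import *
c=load('w7'); im=cv2.imread('pics/w7.png'); g=cv2.cvtColor(im,cv2.COLOR_BGR2GRAY)
k=g[350:430,270:370]>150; ys,xs=np.nonzero(k); cc=(xs.mean()+270,ys.mean()+350); print(cc,k.sum())
Rt,p,_=tcp()
tp=lambda P: proj(c,Rt.apply(np.float64(P).reshape(-1,3))+p)
for dx in (0,): print('top',tp((dx,0,91-118)),'dx+3',tp((3,0,91-118)),'foot near edge corners',tp([(30,-30,69),(30,30,69),(30,-30,91),(30,30,91)]).round())
col=g[170:240,318]; print(col.tolist()); print(g[230,250:390:2].tolist())
E
```

```text
(np.float64(317.7877223178428), np.float64(396.8221457257602)) 1743
top [[322.66387323 377.43199125]] dx+3 [[322.67615161 368.43482033]] foot near edge corners [[262. 212.]
 [380. 212.]
 [268. 205.]
 [374. 205.]]
[68, 67, 67, 66, 67, 67, 68, 66, 67, 66, 67, 67, 67, 68, 69, 68, 69, 68, 69, 71, 70, 70, 70, 70, 70, 71, 70, 70, 71, 69, 82, 114, 142, 147, 149, 157, 162, 165, 156, 118, 91, 112, 123, 127, 130, 131, 136, 140, 143, 145, 148, 148, 149, 150, 151, 152, 151, 152, 152, 152, 152, 152, 152, 143, 103, 60, 43, 44, 47, 46]
[87, 81, 79, 74, 74, 75, 103, 138, 144, 148, 152, 152, 152, 152, 152, 153, 152, 153, 151, 153, 152, 152, 153, 152, 152, 153, 152, 152, 152, 152, 152, 152, 153, 152, 152, 152, 152, 151, 153, 152, 152, 152, 152, 152, 153, 152, 152, 152, 152, 152, 152, 152, 155, 211, 222, 220, 222, 221, 222, 222, 217, 208, 199, 170, 115, 114, 111, 111, 108, 107]
```

```bash
python3 - <<'E'
from h import *
c=load('w7'); im=cv2.imread('pics/w7.png'); g=cv2.cvtColor(im,cv2.COLOR_BGR2GRAY)
n,l,s,ce=cv2.connectedComponentsWithStats((g[340:440,280:360]>120).astype(np.uint8))
for i in range(1,n):
    if s[i,4]>200: print(s[i],ce[i]+[280,340])
cv2.imwrite('pics/w7c.png',cv2.resize(im[180:440,210:430],None,fx=2.2,fy=2.2))
E
```

```text
[  19   29   42   39 1303] [319.44512663 387.83115886]
[  9  79  71  10 352] [323.78125    423.44886364]
```

View pics/w7c.png

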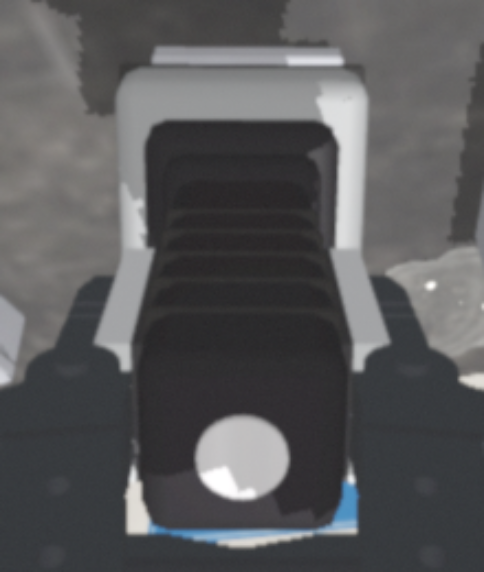

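```bash
python3 - <<'E'
from h import *
c=load('w7');Rt,p,_=tcp()
tp=lambda P: proj(c,Rt.apply(np.float64(P).reshape(-1,3))+p)
print(tp([(11,-13.8,19),(11,13.8,19),(11,-24,19),(11,24,19)]).round(), tp([(14,-14,-27),(14,14,-27),(-14,14,-27)]).round())
print(c['camera_matrix'])
f=lambda q:(tp([(q[0],q[1],q[2]-118),(q[0]+30*1,q[1],q[2]-22)])-[(319.4,389),(319.5,210)]).ravel()
def f2(q):
    B=R.from_rotvec([0,q[3],0])
    P=B.apply([(0,0,-118),(30,0,-22),(14,-14,-118),(14,14,-118)])+[q[0],q[1],q[2]]
    return np.r_[(tp(P)-[(319.4,389),(319.5,210),(274,329),(368,329)]).ravel()]
print(least_squares(lambda q:np.r_[f2([q[0],q[1],q[2],0])],[0,0,91]).x, least_squares(f2,[0,0,91,0]).x)
E
```

```text
[[287. 284.]
 [357. 284.]
 [261. 284.]
 [382. 284.]] [[273. 334.]
 [372. 334.]
 [369. 418.]]
[[388.83318975   0.         319.54102744]
 [  0.         388.83318975 244.72262996]
 [  0.           0.           1.        ]]
[ 1.83748392 -0.66488042 87.81099606] [ 9.06378457e-01 -6.67492323e-01  8.60875391e+01 -1.65231763e-02]
```

The pose in the hand agrees to about 2 mm, within calibration error. I'll make a small correction and hold.

Request:
carry_out(
  commands=[
    [[15,-1,0.5,0,0,0,0],[15,-1,0.5,0,0,0,0],[15,-1,0.5,0,0,0,0],[15,-1,0.5,0,0,0,0],[15,-1,0.5,0,0,0,0]],
  ],
)

```text
time: 18.35
tool_pos: [503.4, 62.5, 142.0]
tcp_rot: [-179.9, 29.9, 165.6]
ft_force: [0.7, -0.4, -1.9]
finger_gap: 27.3
```

Request:
carry_out(
  commands=[
    [[15,0,0,0,0,0,0],[15,0,0,0,0,0,0],[15,0,0,0,0,0,0],[15,0,0,0,0,0,0],[15,0,0,0,0,0,0]],
  ],
)

```text
time: 18.98
tool_pos: [503.4, 62.5, 142.1]
tcp_rot: [-179.9, 29.9, 165.6]
ft_force: [-0.4, 0.4, -2.3]
finger_gap: 27.1
```

Request:
carry_out(
  commands=[
    [[15,0,0,0,0,0,0],[15,0,0,0,0,0,0],[15,0,0,0,0,0,0],[15,0,0,0,0,0,0],[15,0,0,0,0,0,0]],
  ],
)

```text
time: 19.6
tool_pos: [503.4, 62.5, 142.1]
tcp_rot: [-179.9, 29.9, 165.6]
ft_force: [0.2, 0.2, -2.3]
finger_gap: 27.3
```

Request:
carry_out(
  commands=[
    [[15,0,0,0,0,0,0],[15,0,0,0,0,0,0],[15,0,0,0,0,0,0],[15,0,0,0,0,0,0],[15,0,0,0,0,0,0]],
  ],
)

```text
time: 20.23
tool_pos: [503.4, 62.5, 142.1]
tcp_rot: [-179.9, 29.9, 165.6]
ft_force: [0.8, 0.7, -1.9]
finger_gap: 27.4
```

Request:
carry_out(
  commands=[
    [[15,0,0,0,0,0,0],[15,0,0,0,0,0,0],[15,0,0,0,0,0,0],[15,0,0,0,0,0,0],[15,0,0,0,0,0,0]],
  ],
)

```text
time: 20.85
tool_pos: [503.4, 62.5, 142.1]
tcp_rot: [-179.9, 29.9, 165.6]
ft_force: [0.2, -0.8, -2.9]
finger_gap: 27.6
```

```bash
python3 - <<'E'
from chk import *
chk((572.9,45.0,21.9),-14.6)
# change detection: side now vs s5 around loggers
shot('s8','side'); shot('w8')
a=cv2.imread('pics/s5.png');b=cv2.imread('pics/s8.png')
def win(im,u,v):
    g=cv2.cvtColor(im,cv2.COLOR_BGR2GRAY)[v-9:v+10,u-9:u+10]; 
    n,l,s,ce=cv2.connectedComponentsWithStats((g<45).astype(np.uint8)); i=l[9,9]; return (ce[i]+[u-9,v-9]).round(1),s[i,4]
for nm,u,v in (('1',338,282),('2',337,317),('3',335,202),('4',322,237)): print(nm,win(a,u,v),win(b,u,v))
chk((570.8,162.3,21.9),-9.8)
E
```

```text
t 20.85 face [547.3  51.1  63.2] dist 48.9 lateral tool xy -2.2 0.5 gap 27.559922380395733 [ 0.2 -0.8 -2.9]
shift [-2.   0.6 -1.1] rot [ 0.  -0.1  0.2]
1 (array([337.9, 282.1]), np.int32(19)) (array([338. , 282.2]), np.int32(32))
2 (array([337., 317.]), np.int32(336)) (array([337., 317.]), np.int32(336))
3 (array([334.6, 201.7]), np.int32(9)) (array([334.6, 201.7]), np.int32(9))
4 (array([321.2, 237.2]), np.int32(10)) (array([321.3, 237.4]), np.int32(11))
t 20.95 face [547.3  51.1  63.2] dist 33.3 lateral tool xy 24.8 113.6 gap 27.1999820311751 [ 0.2  0.6 -2.1]
shift [ 24.8 107.8 -16.6] rot [-2.3 -0.1 -3.9]
```

Request:
carry_out(
  commands=[
    [[15,-2.5,0.5,-1,0,0,0],[15,-2.5,0.5,-1,0,0,0],[15,-2.5,0.5,-1,0,0,0],[15,-2.5,0.5,-1,0,0,0],[15,-2.5,0.5,-1,0,0,0]],
  ],
)

```text
time: 21.58
tool_pos: [505.1, 62.6, 144.1]
tcp_rot: [-179.9, 29.9, 165.6]
ft_force: [-0.2, -0.3, -1.9]
finger_gap: 27.1
```

Request:
carry_out(
  commands=[
    [[15,0,0,0,0,0,0],[15,0,0,0,0,0,0],[15,0,0,0,0,0,0],[15,0,0,0,0,0,0],[15,0,0,0,0,0,0]],
  ],
)

```text
time: 22.2
tool_pos: [505.1, 62.6, 144.2]
tcp_rot: [-179.9, 29.9, 165.6]
ft_force: [-0.6, 0.0, -2.7]
finger_gap: 27.3
```

Request:
carry_out(
  commands=[
    [[15,0,0,0,0,0,0],[15,0,0,0,0,0,0],[15,0,0,0,0,0,0],[15,0,0,0,0,0,0],[15,0,0,0,0,0,0]],
  ],
)

```text
time: 22.82
tool_pos: [505.1, 62.6, 144.2]
tcp_rot: [-179.9, 29.9, 165.6]
ft_force: [-0.7, -0.6, -2.8]
finger_gap: 27.3
```

Request:
carry_out(
  commands=[
    [[15,0,0,0,0,0,0],[15,0,0,0,0,0,0],[15,0,0,0,0,0,0],[15,0,0,0,0,0,0],[15,0,0,0,0,0,0]],
  ],
)

```text
time: 23.45
tool_pos: [505.1, 62.5, 144.2]
tcp_rot: [-179.9, 29.9, 165.6]
ft_force: [-0.0, 0.7, -2.8]
finger_gap: 27.2
```

Request:
carry_out(
  commands=[
    [[15,0,0,0,0,0,0],[15,0,0,0,0,0,0],[15,0,0,0,0,0,0],[15,0,0,0,0,0,0],[15,0,0,0,0,0,0]],
  ],
)

```text
time: 24.08
tool_pos: [505.1, 62.6, 144.2]
tcp_rot: [-179.9, 29.9, 165.6]
ft_force: [-0.6, -0.1, -1.7]
finger_gap: 27.3
```

```bash
python3 - <<'E'
from chk import *
chk((572.9,45.0,21.9),-14.6);chk((570.8,162.3,21.9),-9.8)
E
```

```text
t 24.075 face [549.1  51.2  65.3] dist 49.9 lateral tool xy 0.3 -0.0 gap 27.316423455444962 [-0.6 -0.1 -1.7]
shift [ 0.5  0.1 -0.1] rot [ 0.  -0.1  0.2]
t 24.075 face [549.1  51.2  65.3] dist 34.3 lateral tool xy 27.3 113.1 gap 27.316423455444962 [-0.6 -0.1 -1.7]
shift [ 27.3 107.3 -15.6] rot [-2.3 -0.1 -3.9]
```

Request:
carry_out(
  commands=[
    [[15,7,25,-30,-0.6,0,-1],[15,20,60,-45,-1.5,0,-2.5],[15,27,107,-40,-2.3,-0.1,-3.9],[15,27,107,-22,-2.3,-0.1,-3.9],[15,27,107,-16,-2.3,-0.1,-3.9]],
  ],
)

```text
time: 24.7
tool_pos: [500.8, 174.2, 143.1]
tcp_rot: [-179.9, 29.9, 170.2]
ft_force: [-0.7, -0.1, -3.0]
finger_gap: 27.3
```

Request:
carry_out(
  commands=[
    [[15,0,0,0,0,0,0],[15,0,0,0,0,0,0],[15,0,0,0,0,0,0]],
  ],
)

```text
time: 25.08
tool_pos: [501.7, 173.7, 145.3]
tcp_rot: [180.0, 30.1, 170.1]
ft_force: [0.4, 0.8, -1.8]
finger_gap: 27.6
```

```bash
python3 - <<'E'
from chk import *
chk((570.8,162.3,21.9),-9.8)
E
```

```text
t 25.075 face [546.6 165.9  66.5] dist 50.9 lateral tool xy 1.2 0.6 gap 27.63514151904619 [ 0.4  0.8 -1.8]
shift [1.  0.5 0.9] rot [-0.   0.1 -0.1]
```

Request:
carry_out(
  commands=[
    [[15,0.8,0.5,0.8,0,0,0],[15,0.8,0.5,0.8,0,0,0],[15,0.8,0.5,0.8,0,0,0],[15,0.8,0.5,0.8,0,0,0],[15,0.8,0.5,0.8,0,0,0]],
  ],
)

```text
time: 25.7
tool_pos: [501.1, 174.6, 143.4]
tcp_rot: [-180.0, 30.0, 170.1]
ft_force: [0.6, 0.0, -3.1]
finger_gap: 27.3
```

Request:
carry_out(
  commands=[
    [[15,0,0,0,0,0,0],[15,0,0,0,0,0,0],[15,0,0,0,0,0,0],[15,0,0,0,0,0,0],[15,0,0,0,0,0,0]],
  ],
)

```text
time: 26.32
tool_pos: [501.1, 174.6, 143.4]
tcp_rot: [-180.0, 30.0, 170.1]
ft_force: [0.6, -0.1, -2.3]
finger_gap: 27.2
```

Request:
carry_out(
  commands=[
    [[15,0,0,0,0,0,0],[15,0,0,0,0,0,0],[15,0,0,0,0,0,0],[15,0,0,0,0,0,0],[15,0,0,0,0,0,0]],
  ],
)

```text
time: 26.95
tool_pos: [501.1, 174.5, 143.4]
tcp_rot: [-180.0, 30.0, 170.1]
ft_force: [0.2, 0.2, -2.2]
finger_gap: 27.4
```

Request:
carry_out(
  commands=[
    [[15,0,0,0,0,0,0],[15,0,0,0,0,0,0],[15,0,0,0,0,0,0],[15,0,0,0,0,0,0],[15,0,0,0,0,0,0]],
  ],
)

```text
time: 27.58
tool_pos: [501.1, 174.6, 143.4]
tcp_rot: [-180.0, 30.0, 170.1]
ft_force: [-1.0, 0.5, -2.4]
finger_gap: 27.3
```

Request:
carry_out(
  commands=[
    [[15,0,0,0,0,0,0],[15,0,0,0,0,0,0],[15,0,0,0,0,0,0],[15,0,0,0,0,0,0],[15,0,0,0,0,0,0]],
  ],
)

```text
time: 28.2
tool_pos: [501.1, 174.6, 143.4]
tcp_rot: [-180.0, 30.0, 170.1]
ft_force: [-0.8, -0.8, -3.3]
finger_gap: 27.2
```

```bash
cat >> chk.py <<'E'
def moved(n):
    shot(n,'side')
    a=cv2.imread('pics/s5.png');b=cv2.imread(f'pics/{n}.png')
    for nm,u,v in (('1',338,282),('2',337,317),('3',335,202),('4',322,237)):
        t=a[v-14:v+15,u-35:u+20]; q=b[v-34:v+35,u-55:u+40]
        _,mx,_,loc=cv2.minMaxLoc(cv2.matchTemplate(q,t,cv2.TM_CCOEFF_NORMED)); print('logger',nm,'match',round(mx,3),'shift px',loc[0]-20,loc[1]-20)
E
python3 - <<'E'
from chk import *
chk((570.8,162.3,21.9),-9.8)
moved('s9')
chk((593.0,-290.5,21.9),3.0)
E
```

```text
t 28.2 face [546.  166.7  64.6] dist 49.6 lateral tool xy -0.5 -0.1 gap 27.180387147965533 [-0.8 -0.8 -3.3]
shift [-0.5 -0.2 -0.4] rot [-0. -0. -0.]
logger 1 match 0.961 shift px 0 0
logger 2 match 0.81 shift px 0 0
logger 3 match 0.979 shift px 0 0
logger 4 match 0.999 shift px 0 0
t 28.25 face [546.  166.7  64.6] dist 99.4 lateral tool xy -86.6 -442.4 gap 26.977384319042688 [ 0.3  0.5 -2.4]
shift [ -88.1 -458.1   50.3] rot [ -6.4  -0.  -11.1]
```

Request:
carry_out(
  commands=[
    [[15,0,-15,-35,0,0,0],[15,-5,-70,-50,-1,0,-2],[15,-15,-125,-50,-2,0,-4],[15,-30,-180,-45,-3,0,-5],[15,-44,-229,-40,-3.2,0,-5.5]],
  ],
)

```text
time: 28.88
tool_pos: [479.8, -56.1, 201.2]
tcp_rot: [-179.9, 30.2, 176.6]
ft_force: [1.1, 0.7, -2.3]
finger_gap: 27.2
```

```bash
python3 - <<'E'
from chk import *
chk((593.0,-290.5,21.9),3.0)
E
```

```text
t 28.875 face [525.4 -58.9 122.5] dist 128.1 lateral tool xy -19.7 -227.0 gap 27.193776146835035 [ 1.1  0.7 -2.3]
shift [ -20.5 -235.    78.3] rot [-3.3  0.2 -5.6]
```

Request:
carry_out(
  commands=[
    [[15,-5,-55,0,-1,0,-1.5],[15,-10,-110,10,-2,0,-3],[15,-15,-165,30,-3.2,0,-5.5],[15,-18,-215,55,-3.2,0,-5.5],[15,-19,-231,75,-3.2,0,-5.5]],
  ],
)

```text
time: 29.5
tool_pos: [520.7, -290.0, 144.9]
tcp_rot: [-179.9, 29.7, -177.6]
ft_force: [-1.0, 0.8, -2.5]
finger_gap: 27.8
```

Request:
carry_out(
  commands=[
    [[15,0,0,0,0,0,0],[15,0,0,0,0,0,0],[15,0,0,0,0,0,0],[15,0,0,0,0,0,0]],
  ],
)

```text
time: 30.0
tool_pos: [521.4, -285.7, 147.0]
tcp_rot: [-179.9, 29.8, -177.3]
ft_force: [0.6, 0.2, -2.2]
finger_gap: 27.2
```

```bash
python3 - <<'E'
from chk import *
chk((593.0,-290.5,21.9),3.0)
E
```

```text
t 30.0 face [ 566.7 -283.8   68.1] dist 53.0 lateral tool xy 0.4 -7.9 gap 27.1868822053578 [ 0.6  0.2 -2.2]
shift [ 0.9 -8.5  3. ] rot [-0.2 -0.2 -0.2]
```

Request:
carry_out(
  commands=[
    [[15,0.7,-8.3,2.7,0,0,0],[15,0.7,-8.3,2.7,0,0,0],[15,0.7,-8.3,2.7,0,0,0],[15,0.7,-8.3,2.7,0,0,0],[15,0.7,-8.3,2.7,0,0,0]],
  ],
)

```text
time: 30.62
tool_pos: [523.7, -292.8, 144.4]
tcp_rot: [-179.9, 29.6, -177.5]
ft_force: [-0.9, -0.4, -1.6]
finger_gap: 27.1
```

```bash
python3 - <<'E'
from chk import *
chk((593.0,-290.5,21.9),3.0)
E
```

```text
t 30.625 face [ 568.5 -291.    65.2] dist 49.7 lateral tool xy 0.1 -0.5 gap 27.088775827582342 [-0.9 -0.4 -1.6]
shift [ 1.1 -1.3 -0.2] rot [-0.3 -0.4 -0.5]
```

Well aligned, so I hold.

Request:
carry_out(
  commands=[
    [[15,0,0,0,0,0,0],[15,0,0,0,0,0,0],[15,0,0,0,0,0,0],[15,0,0,0,0,0,0],[15,0,0,0,0,0,0]],
  ],
)

```text
time: 31.25
tool_pos: [523.7, -292.9, 144.4]
tcp_rot: [-179.9, 29.6, -177.5]
ft_force: [0.2, -0.0, -2.3]
finger_gap: 27.5
```

Request:
carry_out(
  commands=[
    [[15,0,0,0,0,0,0],[15,0,0,0,0,0,0],[15,0,0,0,0,0,0],[15,0,0,0,0,0,0],[15,0,0,0,0,0,0]],
  ],
)

```text
time: 31.88
tool_pos: [523.7, -292.9, 144.4]
tcp_rot: [-179.9, 29.6, -177.5]
ft_force: [0.2, -0.2, -2.1]
finger_gap: 27.3
```

Request:
carry_out(
  commands=[
    [[15,0,0,0,0,0,0],[15,0,0,0,0,0,0],[15,0,0,0,0,0,0],[15,0,0,0,0,0,0],[15,0,0,0,0,0,0]],
  ],
)

```text
time: 32.5
tool_pos: [523.7, -292.9, 144.4]
tcp_rot: [-179.9, 29.6, -177.5]
ft_force: [0.8, -0.3, -3.0]
finger_gap: 27.6
```

Request:
carry_out(
  commands=[
    [[15,0,0,0,0,0,0],[15,0,0,0,0,0,0],[15,0,0,0,0,0,0],[15,0,0,0,0,0,0],[15,0,0,0,0,0,0]],
  ],
)

```text
time: 33.12
tool_pos: [523.7, -292.9, 144.5]
tcp_rot: [-179.9, 29.6, -177.5]
ft_force: [0.4, -0.0, -2.5]
finger_gap: 27.4
```

Request:
carry_out(
  commands=[
    [[15,0,0,0,0,0,0],[15,0,0,0,0,0,0],[15,0,0,0,0,0,0]],
  ],
)

```text
time: 33.5
tool_pos: [523.7, -292.9, 144.4]
tcp_rot: [-179.9, 29.6, -177.5]
ft_force: [0.6, -0.3, -1.6]
finger_gap: 26.8
```

```bash
python3 - <<'E'
from chk import *
chk((593.0,-290.5,21.9),3.0); moved('s10')
m=logger(88); q=w([645.8,-122.8,8.6],m['win'])[0]; print(q); chk(q,8.6)
E
```

```text
t 33.5 face [ 568.6 -291.1   65.3] dist 49.8 lateral tool xy 0.1 -0.4 gap 26.846449569089 [ 0.6 -0.3 -1.6]
shift [ 1.2 -1.3 -0.2] rot [-0.3 -0.4 -0.5]
logger 1 match 0.999 shift px 0 0
logger 2 match 0.999 shift px 0 0
logger 3 match 0.834 shift px 0 0
logger 4 match 0.999 shift px 0 0
[ 623.05860324 -126.2393129    21.88      ]
t 33.55 face [ 568.6 -291.1   65.3] dist 67.9 lateral tool xy -32.1 162.4 gap 27.717188000691504 [-0.4  0.3 -2.5]
shift [-31.4 154.7  18.1] rot [-3.1 -0.4 -5.3]
```

Request:
carry_out(
  commands=[
    [[15,0,15,-30,-0.6,0,-1],[15,-10,65,-40,-1.5,0,-2.5],[15,-22,115,-25,-3,-0.4,-5.3],[15,-31,153,0,-3,-0.4,-5.3],[15,-31,153,16,-3,-0.4,-5.3]],
  ],
)

```text
time: 34.17
tool_pos: [552.4, -135.5, 145.2]
tcp_rot: [-179.9, 30.0, -171.2]
ft_force: [-0.1, -0.8, -2.4]
finger_gap: 27.5
```

Request:
carry_out(
  commands=[
    [[15,0,0,0,0,0,0],[15,0,0,0,0,0,0],[15,0,0,0,0,0,0],[15,0,0,0,0,0,0]],
  ],
)

```text
time: 34.67
tool_pos: [552.1, -139.3, 146.3]
tcp_rot: [-179.9, 30.0, -171.5]
ft_force: [-0.2, 1.0, -3.5]
finger_gap: 27.4
```

```bash
python3 - <<'E'
from chk import *
chk((623.1,-126.3,21.9),8.6)
E
```

```text
t 34.675 face [ 597.2 -132.8   67.5] dist 52.8 lateral tool xy -0.2 2.7 gap 27.360583747426414 [-0.2  1.  -3.5]
shift [-0.2  2.2  2.8] rot [-0.2  0.  -0.1]
```

Request:
carry_out(
  commands=[
    [[15,-0.3,2.6,2.5,0,0,0],[15,-0.3,2.6,2.5,0,0,0],[15,-0.3,2.6,2.5,0,0,0],[15,-0.3,2.6,2.5,0,0,0],[15,-0.3,2.6,2.5,0,0,0]],
  ],
)

```text
time: 35.3
tool_pos: [553.1, -135.8, 143.6]
tcp_rot: [-179.9, 30.0, -171.4]
ft_force: [0.0, 0.1, -1.7]
finger_gap: 27.3
```

```bash
python3 - <<'E'
from chk import *
chk((623.1,-126.3,21.9),8.6)
E
```

```text
t 35.3 face [ 598.1 -129.1   64.8] dist 49.7 lateral tool xy -0.3 -0.8 gap 27.281375714236756 [ 0.   0.1 -1.7]
shift [-0.3 -1.1 -0.3] rot [-0.1 -0.  -0. ]
```

Request:
carry_out(
  commands=[
    [[15,0,0,0,0,0,0],[15,0,0,0,0,0,0],[15,0,0,0,0,0,0],[15,0,0,0,0,0,0],[15,0,0,0,0,0,0]],
  ],
)

```text
time: 35.92
tool_pos: [553.1, -135.8, 143.6]
tcp_rot: [-179.9, 30.0, -171.4]
ft_force: [-0.1, -0.3, -3.2]
finger_gap: 27.5
```

Request:
carry_out(
  commands=[
    [[15,0,0,0,0,0,0],[15,0,0,0,0,0,0],[15,0,0,0,0,0,0],[15,0,0,0,0,0,0],[15,0,0,0,0,0,0]],
  ],
)

```text
time: 36.55
tool_pos: [553.1, -135.8, 143.6]
tcp_rot: [-179.9, 30.0, -171.4]
ft_force: [0.1, 0.1, -2.8]
finger_gap: 27.3
```

Request:
carry_out(
  commands=[
    [[15,0,0,0,0,0,0],[15,0,0,0,0,0,0],[15,0,0,0,0,0,0],[15,0,0,0,0,0,0],[15,0,0,0,0,0,0]],
  ],
)

```text
time: 37.17
tool_pos: [553.1, -135.8, 143.6]
tcp_rot: [-179.9, 30.0, -171.4]
ft_force: [-1.3, 0.0, -2.4]
finger_gap: 27.3
```

Request:
carry_out(
  commands=[
    [[15,0,0,0,0,0,0],[15,0,0,0,0,0,0],[15,0,0,0,0,0,0],[15,0,0,0,0,0,0],[15,0,0,0,0,0,0]],
  ],
)

```text
time: 37.8
tool_pos: [553.1, -135.7, 143.6]
tcp_rot: [-179.9, 30.0, -171.4]
ft_force: [0.0, -0.2, -2.6]
finger_gap: 27.2
```

```bash
python3 - <<'E'
from chk import *
chk((623.1,-126.3,21.9),8.6); moved('s11')
to((459.5,-323.3,160),8.8)
E
```

```text
t 37.8 face [ 598.1 -129.1   64.8] dist 49.7 lateral tool xy -0.4 -0.8 gap 27.227619524010503 [ 0.  -0.2 -2.6]
shift [-0.3 -1.1 -0.3] rot [-0.1 -0.  -0. ]
logger 1 match 0.999 shift px 0 0
logger 2 match 0.999 shift px 0 0
logger 3 match 0.776 shift px 0 0
logger 4 match 0.848 shift px 0 0
shift [  96.3 -171.6  -74.1] rot [-0.2 30.  -0.2]
```

Request:
carry_out(
  commands=[
    [[15,5,-20,-35,0,5,0],[15,35,-70,-60,0,15,0],[15,65,-120,-74,0,25,0],[15,96,-171,-74,0,30,0],[15,96,-171,-74,0,30,0]],
  ],
)

```text
time: 38.48
tool_pos: [458.5, -325.2, 157.6]
tcp_rot: [180.0, -0.3, -171.6]
ft_force: [-0.1, 0.2, -1.8]
finger_gap: 27.3
```

Request:
carry_out(
  commands=[
    [[15,0,0,0,0,0,0],[15,0,0,0,0,0,0],[15,0,0,0,0,0,0],[15,0,0,0,0,0,0]],
  ],
)

```text
time: 38.98
tool_pos: [460.0, -322.2, 160.7]
tcp_rot: [-179.9, 0.0, -171.4]
ft_force: [0.3, 0.1, -2.9]
finger_gap: 27.2
```

```bash
python3 - <<'E'
from chk import *
print(r.sense()['tool_pos'],r.sense()['tcp_rot'],r.sense()['ft_force'])
to((459.5,-323.3,99),8.8); c,im=shot('w12'); cv2.imwrite('pics/x.png',im)
E
```

```text
[ 459.9890562  -322.24705938  160.6913736 ] [-1.79860642e+02  1.05418853e-02 -1.71427610e+02] [ 0.29446765  0.100404   -2.93265329]
shift [ 0.7 -0.8 61.7] rot [-0.1  0.  -0.2]
```

View pics/w12.png

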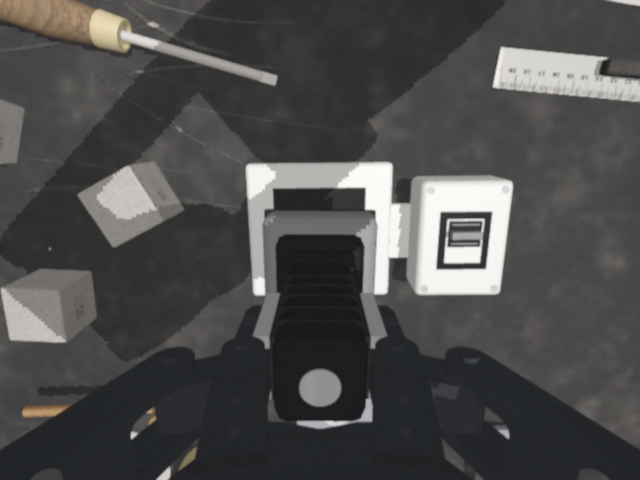

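Request:
carry_out(
  commands=[
    [[15,1,-1.5,25,0,0,0],[15,1,-1.5,45,0,0,0],[15,1,-1.5,56,0,0,0],[15,1,-1.5,59,0,0,0],[15,1,-1.5,59,0,0,0]],
  ],
)

```text
time: 39.65
tool_pos: [459.1, -324.5, 101.3]
tcp_rot: [-179.9, -0.0, -171.5]
ft_force: [0.0, 0.6, -1.8]
finger_gap: 27.8
```

Request:
carry_out(
  commands=[
    [[15,0,0,1,0,0,0],[15,0,0,1,0,0,0],[15,0,0,1.5,0,0,0],[15,0,0,1.5,0,0,0]],
  ],
)

```text
time: 40.15
tool_pos: [458.9, -324.4, 99.6]
tcp_rot: [-179.9, -0.0, -171.5]
ft_force: [-0.4, -0.6, -2.4]
finger_gap: 27.4
```

Request:
carry_out(
  commands=[
    [[15,0,0,0.7,0,0,0],[15,0,0,0.7,0,0,0],[15,0,0,0.7,0,0,0]],
  ],
)

```text
time: 40.52
tool_pos: [459.0, -324.5, 99.2]
tcp_rot: [-179.9, -0.0, -171.5]
ft_force: [-0.2, 0.9, 1.9]
finger_gap: 27.4
```

Request:
carry_out(
  commands=[
    [[15,0,0,0.7,0,0,0],[15,0,0,0.7,0,0,0],[15,0,0,0.7,0,0,0]],
  ],
)

```text
time: 40.9
tool_pos: [459.0, -324.6, 99.1]
tcp_rot: [-179.9, -0.0, -171.5]
ft_force: [-3.8, 1.9, 8.3]
finger_gap: 27.3
```

Request:
carry_out(
  commands=[
    [[85,0,0,-0.5,0,0,0],[85,0,0,-0.5,0,0,0],[85,0,0,-0.5,0,0,0],[85,0,0,-0.5,0,0,0],[85,0,0,-0.5,0,0,0]],
  ],
)

```text
time: 41.52
tool_pos: [458.9, -324.4, 98.6]
tcp_rot: [-179.9, -0.0, -171.5]
ft_force: [-0.1, 0.2, -0.1]
finger_gap: 85.1
```

Request:
carry_out(
  commands=[
    [[85,0,0,-30,0,0,0],[85,0,0,-70,0,0,0],[85,0,0,-120,0,0,0],[0,0,0,-120,0,0,0],[0,0,0,-120,0,0,0]],
  ],
)

```text
time: 42.15
tool_pos: [458.9, -324.2, 218.5]
tcp_rot: [-179.9, -0.0, -171.5]
ft_force: [-0.3, 0.1, -0.1]
finger_gap: 50.9
```

```bash
python3 - <<'E'
from chk import *
shot('w13'); print(r.sense()['tool_pos'],r.sense()['finger_gap'])
to((459.5-20,-229-2,150),8.8)
p=[459.5,-323.3,8.8]
for z in (150,55): to(w(p,(-5-22,96,z))[0],8.8)
E
```

```text
[ 458.46311575 -323.78707077  217.45169176] 42.89349153104588
shift [ 4.9 94.6 67.4] rot [-0.  -0.1 -0.3]
shift [26.2 96.2 67.5] rot [-0.  -0.1 -0.3]
shift [ 26.1  96.2 162.5] rot [-0.  -0.1 -0.3]
```

View pics/w13.png

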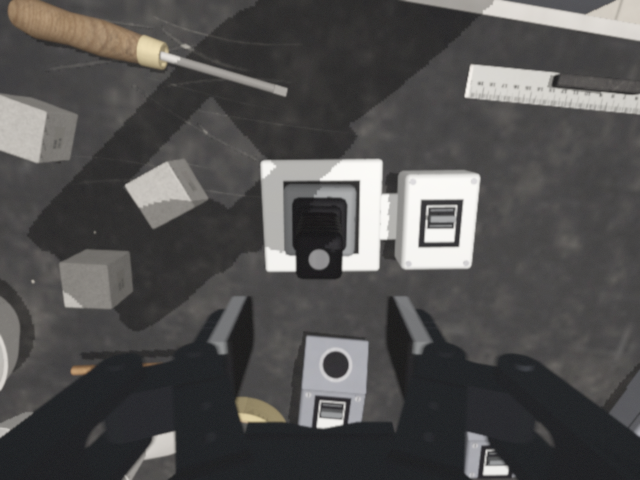

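The reader stands upright and centred on the pad, with the block's ridge at its near end. I'll refine the block position.

```bash
python3 - <<'E'
from chk import *
c=load('w13')
M=[(-50,-52,8),(-50,52,8),(50,52,8),(50,-52,8),(-40,66,34),(-40,126,34),(40,126,34),(40,66,34)]
p,e,res=fit([(c,M,[(262,160),(383,158),(380,271),(267,272),(397,172),(480,170),(471,268),(397,269)])],[457,-326,9])
print(p.round(1),e,w(p,(-5,96,40.5)),proj(c,w(p,(-5,96,40.5)))); print(r.sense()['tool_pos'])
q=w(p,(-5-22,96,55))[0]; to(q,p[2])
E
```

```text
[ 458.8 -323.8    9.6] 2.303208169767665 [[ 437.93224742 -229.94235774   40.5       ]] [[441.92435524 217.25278777]]
[ 458.46311575 -323.78707077  217.45169176]
shift [ 28.1  95.5 162.5] rot [-0.  -0.1 -1. ]
```

Request:
carry_out(
  commands=[
    [[0,13,48,0,0,0,0],[0,27,96,10,0,0,0],[0,27,96,60,0,0,0],[0,27,96,110,0,0,0],[0,27,96,140,0,0,0]],
  ],
)

```text
time: 42.82
tool_pos: [415.4, -231.5, 74.1]
tcp_rot: [179.9, -0.3, -171.5]
ft_force: [0.1, 0.2, -0.6]
finger_gap: 0.2
```

Request:
carry_out(
  commands=[
    [[0,0,0,0,0,0,0],[0,0,0,12,0,0,0],[0,0,0,21,0,0,0],[0,0,0,23,0,0,0],[0,0,0,23,0,0,0]],
  ],
)

```text
time: 43.45
tool_pos: [418.1, -233.7, 55.8]
tcp_rot: [-179.9, -0.0, -171.5]
ft_force: [-0.5, 0.3, -0.4]
finger_gap: -0.3
```

Request:
carry_out(
  commands=[
    [[0,-2,0,0,0,0,0],[0,-4,0,0,0,0,0],[0,-6,0,0,0,0,0],[0,-8,0,0,0,0,0],[0,-8,0,0,0,0,0]],
  ],
)

```text
time: 44.08
tool_pos: [426.0, -232.3, 55.6]
tcp_rot: [-179.9, -0.0, -171.5]
ft_force: [0.1, -0.7, -0.3]
finger_gap: 0.0
```

Request:
carry_out(
  commands=[
    [[0,-2,0,0,0,0,0],[0,-4,0,0,0,0,0],[0,-6,0,0,0,0,0],[0,-8,0,0,0,0,0],[0,-8,0,0,0,0,0]],
  ],
)

```text
time: 44.7
tool_pos: [434.0, -231.2, 55.6]
tcp_rot: [-179.9, -0.0, -171.5]
ft_force: [-0.0, 0.5, 1.0]
finger_gap: 0.1
```

Request:
carry_out(
  commands=[
    [[0,-1,0,0,0,0,0],[0,-1,0,0,0,0,0]],
  ],
)

```text
time: 44.95
tool_pos: [434.8, -231.0, 55.5]
tcp_rot: [-179.9, -0.0, -171.5]
ft_force: [-0.2, 0.4, -0.2]
finger_gap: 0.2
```

Request:
carry_out(
  commands=[
    [[0,3,0,0,0,0,0],[0,3,0,-50,0,0,0],[0,3,0,-110,0,0,0],[0,3,20,-160,0,0,0],[0,3,20,-160,0,0,0]],
  ],
)

```text
time: 45.58
tool_pos: [431.1, -212.2, 221.0]
tcp_rot: [-179.6, 0.4, -171.4]
ft_force: [0.6, -1.0, -0.4]
finger_gap: 0.2
```

```bash
python3 - <<'E'
from chk import *
c,a=shot('w14'); sc,b=shot('sc14','scene'); moved('s14'); sd=cv2.imread('pics/s14.png')
o=np.zeros((600,800,3),np.uint8); o[:300,:400]=cv2.resize(a,(400,300)); 
o[:300,400:]=cv2.resize(b[180:390,190:470],(400,300)); o[300:,:]=cv2.resize(sd[190:340,270:470],(800,600))[:300]
o[300:]=np.hstack([cv2.resize(sd[180:340,275:435],(300,300)),np.zeros((300,500,3),np.uint8)]); q=proj(c,[(449,-228,38)])[0].astype(int); print(q)
k=a[max(0,q[1]-60):q[1]+60,max(0,q[0]-100):q[0]+100]; o[300:,300:]=cv2.resize(k,(500,300)); cv2.imwrite('pics/m14.png',o)
E
```

```text
logger 1 match 0.999 shift px 0 0
logger 2 match 0.999 shift px 0 0
logger 3 match 0.982 shift px 0 0
logger 4 match 0.999 shift px 0 0
[299 240]
```

View pics/m14.png

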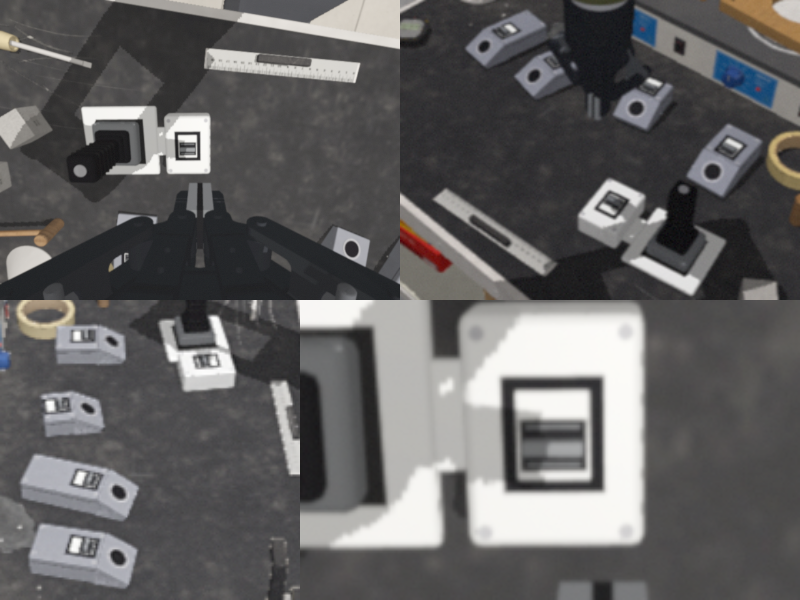

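The pad switch is over at the far end and the reader stands on the pad. All the loggers are unmoved and on, so I hand in.

```bash
python3 -c "
from bench import r
print(r.sense()['time'],r.sense()['qd'].round(2)); print(r.hand_in())"
```

```text
45.725 [-0.19  1.2   1.01 -0.06  0.1   0.02]
the job is handed in; nothing more can be done
None
```

The job is done and handed in at about 46 s of robot time.

- **Loggers:** All four were there, and I nudged each one's switch on in the order 2, 1, 4, 3. While I lowered the fingers behind logger1's ridge they briefly touched its top with about 20 N. The later pictures show no logger moved.
- **Registering:** I took the reader by its handle and registered them in the order 1, 2, 3, 4, longest to shortest. By my fit, each hold was about 50 mm from the window, within about 1 mm of its centre and lasted at least 2 s. Logger1 got a second hold because the first was about 2 mm off centre.
- **Pad:** The reader stands upright on the middle of its charging pad. The pad switch went over last.

**Last checks:** The final pictures show the pad's ridge at the far end of its slot and all four loggers on and unmoved. The arm was clear of everything, and I saw no knock to any logger or the reader.

**One disagreement:** The wrist camera's view of the reader in the hand was off by a few millimetres, about 2 mm once fitted. I put that down to camera calibration. Contact forces at the pad switch were too small to show its click, so I confirmed it only by picture.

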